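# Change the grinding charge of a barrel mill

## Robot

A 6-joint arm with a two-finger parallel gripper is mounted at the origin on a cart in front of the work surface, level with it; the furniture and walls round the work are solid. World frame = base frame: x ahead of the robot, y to its left, z up, the work surface at z = 0. Lengths are in m, angles in rad, forces in N, time in s.
With the tool pointing down it reaches from about 0.275 to 0.775 m from the base axis. Payload 14.6 kg.
Tool frame: the origin (TCP) lies at the very end of the fingers, on their centre line; the grasp point (between the pads) lies 19 mm behind it; z points along the fingers, y is the direction in which the jaws open and shut (so a half turn about z gives the same grasp; the last joint's range is limited). The gripper opens to 85 mm and grips with 20 to 120 N. Pads are 22 mm wide; open, the fingers measure 114 mm over their backs; the gripper's body (76 mm by 85 mm) begins 54 mm behind the grasp point. The pads swing forward as they close: fully open they stand 13 mm farther back than shut.
Start: joints at [-1.383, 0.263, -0.048, 1.259, 0, 1.415], TCP at [0.176, -0.494, 0.231] pointing down, gripper open.
Joint ranges: [-2.65, 2.65], [-0.89, 1.7], [-1.18, 1.37], [-2.13, 2.11], [-1.35, 1.29], [-3.14, 3.14]. Speed limits (rad/s): [1.89, 1.89, 2.57, 2.79, 3.14, 3.14].

## Interface

Orientations are given as a rotation vector (axis times angle).
In Python, from station import get_obs, get_image, camera_model, finish_job gives the robot as it stands.
- The arm moves only by the shell command python3 -m handwheel 'ROWS' [OPENING] [FORCE]. ROWS is text: rows parted by semicolons, each of 4 numbers parted by spaces: the shift along the tool's x, y, z in m, then the turn about the tool's z in degrees. A call has 1 to 20 rows; each row is the pose to reach, as a shift and turn from the pose commanded when the call began, along the tool's axes at that moment; what a row does not reach only later rows make up. A row lasts 1/8 s, in which the tool goes at most 62.5 mm and 10.7 degrees, less where a joint would pass 70% of its speed; a pose out of reach is approached as far as the arm can. A call with a gripper value outside its range is refused whole. OPENING is the finger opening in m, from 0 to 0.0854, set as the call begins (- or left out, the last holds). The fingers move at their own pace and stop on an object; FORCE is the grip in N (left out, the last holds). Time passes only in rows, so rows that repeat a pose let the fingers close. It gives the time, the measured TCP pose, the force and the opening at its end, in the units of the state.
- get_obs(): the state, without advancing time (a new reading comes with each control period).
- get_image(name): name is "scene" or "side" or "wrist"; returns the picture (480x640x3 uint8, blue, green, red); there is no depth.
- camera_model(name): a dict with "fx", "fy", "cx", "cy" (pixels), "k1" (the pictures are not rectified: a ray, as slopes to the right and down, at radius r is drawn at 1 + k1 r^2 times it, then the intrinsics apply), "R" (3x3) and "t" (3): a world point X has camera coordinates R X + t. Camera axes: x right, y down, z forward; pixel columns grow to the right and rows downward; lengths in m; the calibration is good to about 2 mm. A picture is of the moment at which its call begins: read the wrist's pose just before it. camera_model takes no time and is no camera call; for the wrist camera it gives the pose at the moment of the call.
- finish_job(): hands the job in, once; it reports no verdict.
The state is a dict: "clock": time; "joints": joint angles; "qd": joint speeds; "effort": joint torques, N m; "position": TCP position; "tool_rot": TCP orientation; "wrist_force": force on the tool from outside, world axes, zero at the start; "ft_torque": the same for the moment, N m; "opening": finger opening in m.
Only numpy, scipy, OpenCV 4.12 (cv2) and the standard library are available. Lean on these libraries where they do the work, as an engineer would, in place of code of your own. Each camera call takes 0.05 s, during which the arm holds its last target.

## Task

Change the grinding charge in the hexagonal mill barrel: pull the snap-in door off its port, crank the barrel round until the port faces down and every old grinding cylinder has dropped into the pan below. Then crank the port back to the top, put all the fresh cylinders from the bench into the barrel, press the door fully home again and tighten its knob clockwise, stopping at the first click of its slip clutch and not going on to a second. Leave the timer, the wash bottle and the white tub where they are.

Things in the scene. Friction and masses are not known exactly. Their poses are not given: they have to be found in the camera images.
- pan (a point): Middle of the inner floor of the open steel pan, 9 mm above the bench, straight below the barrel axis; inside 150 (x) x 82 mm (y), walls up to 36 mm above the bench. Part of the fixed cradle: grey base 184 x 140 mm, two bearing stands 153 mm high, 50 to 62 mm to either side in y. Axes: z up, x and y within 0.25 rad of the world's; they do not turn with the barrel.
- barrel_mid (a point): Centre of the steel hexagonal barrel, on its level axis 125 mm above the bench. y axis: the barrel's axis (crank on the -y end); z axis: out through the port, turning with the barrel. Hollow, 92 mm across flats and 76 mm long inside, with a low lifter bar along each of the three faces away from the port. The charge must lie below the plug: its top stays under 30 mm above the axis when the port is up.
- barrel (a joint): Turn of the barrel about its +y axis, rad: 0 = port at the top, as at the start; 3.14 = port straight down, reached over the far (+x) side. Stiff bearings: about 0.35 N m turns it, it stays where it is left; range -1.2 to 4.3. Loose cylinders slide out of the open port at about 2.4 to 3.5.
- crank_handle (a point): Middle of the black crank handle, a free-spinning sleeve 17 mm in diameter, 56 mm long, parallel to the barrel axis, 60 mm from it and 106 mm from the barrel's middle on the -y side. It is on the near (-x) side of the axis at barrel 0, above it at 1.57, on the far side at 3.14. The crank arm is 32 mm from this point, on the +y side. Its own axes spin with the sleeve: use its position only.
- port (a point): Middle of the port's rim, 60 mm from the barrel axis, z outward, x and y as the barrel's. The port is a rectangular collar with a 50 (x) x 68 mm (y) opening, 19 mm deep, open into the barrel below. A spring ball in each long wall catches the door.
- door_seat (a point): Middle of the white door, level with its flange's underside; z points out, to the knob. Home when it lies at port with the same axes (half a turn about z also fits). Flange 66 (x) x 88 (y) x 5 mm; plug below it 46 x 64 mm, 26 mm deep, its last 8 mm only 36 x 54. On the bench, knob up, this point is 26 mm high. 0.3 kg. About 15 N along z pulls it off or snaps it home.
- knob_grip (a point): Grip point of the door's black bar knob, on its axis, 37 mm above door_seat. The bar is 46 mm long (this point's x axis) and 16 mm wide (y axis); its top is 9 mm above this point, its foot, on a disc of 37 mm diameter, 22 mm below it. z points out of the port. It is also the handle for pulling and carrying the door.
- clamp_screw (a joint): Turn of the steel ring under the knob (42 mm, tick marks), head of the clamp screw, rad, clockwise seen from the knob: 0 to 0.35 at the start (slack), stop at 1.8 (tight). The knob takes it along at about 0.13 N m. It drives two steel dogs out of the plug's short ends, 5 mm at 1.8, under the collar: so the door must be home first, and is free only below about 0.4.
- clamp_knob (a joint): Slip of the knob against the ring, rad, clockwise; 0 at the start, 0.15 to 0.27 while it drives the ring. With the ring at its stop the torque climbs to 0.25 to 0.4 N m, then collapses (the click) as the slip passes about 0.5; the ring may spring back up to 0.25 rad. The knob stays there or creeps on by itself to 1.1 at most. A second click loads up from 1.2 and falls over at 1.57.
- timer: Bystander: white square timer, 63 x 63 x 21 mm, lying on the bench. Origin: middle of its underside.
- wash_bottle: Bystander: white wash bottle with red cap, 66 x 96 x 195 mm. Origin: middle of its underside.
- tub: Bystander: white screw-lid tub, 51 mm in diameter, 85 mm high, behind and left of the cradle. Origin: middle of its underside. The bench is clear in front of it and left of the cradle, world x 0.32 to 0.45, y 0.12 to 0.28: room to set the door down.
- old_0_mid (a point): Centre of an old white ceramic grinding cylinder, 22 mm diameter x 20 mm, 27 g, inside the barrel at the start. 2 or 3 are present; absent ones read None.
- old_1_mid (a point): Centre of an old white ceramic grinding cylinder, 22 mm diameter x 20 mm, 27 g, inside the barrel at the start. 2 or 3 are present; absent ones read None.
- old_2_mid (a point): Centre of an old white ceramic grinding cylinder, 22 mm diameter x 20 mm, 27 g, inside the barrel at the start. 2 or 3 are present; absent ones read None.
- new_0_mid (a point): Centre of a fresh white ceramic grinding cylinder, 22 mm diameter x 20 mm, 27 g, standing on the bench to the right of the cradle, z along its axis. 3 to 5 are present; absent ones read None.
- new_1_mid (a point): Centre of a fresh white ceramic grinding cylinder, 22 mm diameter x 20 mm, 27 g, standing on the bench to the right of the cradle, z along its axis. 3 to 5 are present; absent ones read None.
- new_2_mid (a point): Centre of a fresh white ceramic grinding cylinder, 22 mm diameter x 20 mm, 27 g, standing on the bench to the right of the cradle, z along its axis. 3 to 5 are present; absent ones read None.
- new_3_mid (a point): Centre of a fresh white ceramic grinding cylinder, 22 mm diameter x 20 mm, 27 g, standing on the bench to the right of the cradle, z along its axis. 3 to 5 are present; absent ones read None.
- new_4_mid (a point): Centre of a fresh white ceramic grinding cylinder, 22 mm diameter x 20 mm, 27 g, standing on the bench to the right of the cradle, z along its axis. 3 to 5 are present; absent ones read None.
There are look-alikes about, which are no part of the job. What is shaped like the part that bears door_seat but red is not meant.

How it is judged:
On the way, in this order (a step that is already met when the one before it is completed fails the run):
1. the door is pulled out of the port and clear of the barrel (distance between door_seat and port above 0.1 m), for 0.2 s.
2. the port faces down and every old cylinder lies in the pan (value of joint barrel above 2.6 rad and horizontal distance between each of old_0_mid, old_1_mid, old_2_mid and pan below 0.085 m and height (world z) of each of old_0_mid, old_1_mid, old_2_mid below 0.046 m), for 0.2 s.
3. the port is at the top again and every fresh cylinder is inside the barrel (value of joint barrel between -0.35 and 0.35 rad and distance between each of new_0_mid, new_1_mid, new_2_mid, new_3_mid, new_4_mid and barrel_mid below 0.062 m), for 0.2 s.
At the end, for the whole second after the job is handed in: Port up within 17 degrees; all old cylinders in the pan, all fresh ones inside the barrel; door fully home (flange within 3 mm of the rim); clamp ring turned to its stop (over 1.45 rad) and the knob just past its first click (slipped 0.5 to 1.45 rad against the ring) (value of joint barrel between -0.3 and 0.3 rad and horizontal distance between each of old_0_mid, old_1_mid, old_2_mid and pan below 0.085 m and height (world z) of each of old_0_mid, old_1_mid, old_2_mid below 0.046 m and distance between each of new_0_mid, new_1_mid, new_2_mid, new_3_mid, new_4_mid and barrel_mid below 0.062 m and z of door_seat in the frame of port between -0.003 and 0.003 m and x of door_seat in the frame of port between -0.005 and 0.005 m and y of door_seat in the frame of port between -0.005 and 0.005 m and value of joint clamp_screw above 1.45 rad and value of joint clamp_knob between 0.5 and 1.45 rad); the robot touches nothing.
It fails at once if the knob is driven over its second click (value of joint clamp_knob above 1.65 rad).
It fails at once if the timer, the wash bottle or the tub is knocked away (distance of any of timer, wash_bottle, tub from where it was at the start of the episode above 0.03 m).
Of old_0, old_1, old_2 only 2 to 3 are there at a start; the rules pass over those that are not, and their reading is None.
Of new_0, new_1, new_2, new_3, new_4 only 3 to 5 are there at a start; the rules pass over those that are not, and their reading is None.
At some moment in a run one of new_0, new_1, new_2, new_3, new_4 may be knocked a few centimetres aside while the robot is not near it.
It also fails if it takes over 208 s, if anything falls off the work surface, if the arm or the gripper's body presses on something with over 40 N, if the wrist force passes 120 N, or if a joint passes its speed limit or range.

## Working session

There is one attempt and no reset: what is moved stays moved. The work goes in short steps, Python scripts to look and compute and a shell command to move; the robot and the scene stay as the last step left them, time stands still between calls to the robot, and variables do not carry over. Pictures are saved under pics/ and viewed, and the job is handed in when it is done.

```bash
ls; mkdir -p pics; cat > h.py <<'E'
import numpy as np, cv2
from scipy.spatial.transform import Rotation as Ro
from station import get_obs,get_image,camera_model,finish_job
def ray(m,u,v):
    x=(u-m['cx'])/m['fx'];y=(v-m['cy'])/m['fy']
    rd=np.hypot(x,y);r=rd
    for _ in range(20): r=rd/(1+m['k1']*r*r)
    s=r/rd if rd>0 else 1
    R=np.array(m['R']);t=np.array(m['t'])
    d=R.T@np.array([x*s,y*s,1]);return -R.T@t,d/np.linalg.norm(d)
def onz(m,u,v,z):
    o,d=ray(m,u,v);return o+d*(z-o[2])/d[2]
def proj(m,X):
    c=np.array(m['R'])@np.array(X)+np.array(m['t']);x,y=c[0]/c[2],c[1]/c[2];k=1+m['k1']*(x*x+y*y)
    return np.array([m['fx']*x*k+m['cx'],m['fy']*y*k+m['cy']])
def tri(m1,p1,m2,p2):
    o1,d1=ray(m1,*p1);o2,d2=ray(m2,*p2)
    A=np.stack([d1,-d2],1);s=np.linalg.lstsq(A,o2-o1,rcond=None)[0]
    a=o1+s[0]*d1;b=o2+s[1]*d2;return (a+b)/2,np.linalg.norm(a-b)
def totool(P):
    o=get_obs();R=Ro.from_rotvec(o['tool_rot']).as_matrix();return R.T@(np.array(P)-o['position'])
E
python3 - <<'E'
from h import *
print(get_obs())
for n in ['scene','side','wrist']:
    m=camera_model(n);im=get_image(n);cv2.imwrite(f'pics/{n}0.png',im);print(n,m)
E
```

```text
pics
{'clock': 0.0, 'joints': array([-1.38330947e+00,  2.63562883e-01, -4.89189121e-02,  1.25940427e+00,
        2.36411654e-05,  1.41549018e+00]), 'qd': array([ 0.00043166, -0.00065065, -0.00019595, -0.00102458, -0.00129804,
        0.00044246]), 'effort': array([-6.46135159e-04, -6.37611365e+01,  3.84561968e+01,  1.38249635e-02,
       -1.69326408e-04,  2.53869246e-05]), 'position': array([ 0.17641104, -0.494193  ,  0.230811  ]), 'tool_rot': array([-3.09448659e+00, -5.35639587e-01, -9.58568793e-06]), 'wrist_force': array([ 0.42584929, -0.38595796, -0.02325531]), 'ft_torque': array([-0.03386636,  0.02872809,  0.04496305]), 'opening': 0.08551702904037527}
scene {'fx': 528.9927409832479, 'fy': 528.9927409832479, 'cx': 309.2114111618366, 'cy': 227.65069719627027, 'k1': -0.05673185130042622, 'R': array([[-0.89755669, -0.44062689, -0.01548958],
       [-0.20075027,  0.43970229, -0.8754206 ],
       [ 0.39254466, -0.78263008, -0.4831137 ]]), 't': array([0.47727096, 0.25193598, 1.21205762])}
side {'fx': 610.0725094202177, 'fy': 610.0725094202177, 'cx': 315.053929909427, 'cy': 244.12246480691536, 'k1': -0.02263509899460357, 'R': array([[ 0.94994244, -0.31239439, -0.0043718 ],
       [-0.20592639, -0.61554399, -0.76072329],
       [ 0.23495465,  0.7235436 , -0.64906161]]), 't': array([-0.49951348,  0.20437128,  1.44848244])}
wrist {'fx': 391.4099411664565, 'fy': 391.4099411664565, 'cx': 325.37303960334833, 'cy': 233.11000387377052, 'k1': -0.0501123107956864, 'R': array([[ 3.35276376e-01, -9.42119664e-01, -5.39792410e-04],
       [-9.03564244e-01, -3.21717611e-01,  2.82965432e-01],
       [-2.66760958e-01, -9.43838872e-02, -9.59129956e-01]]), 't': array([-0.52444906, -0.03639046,  0.3794189 ])}
```

View pics/scene0.png

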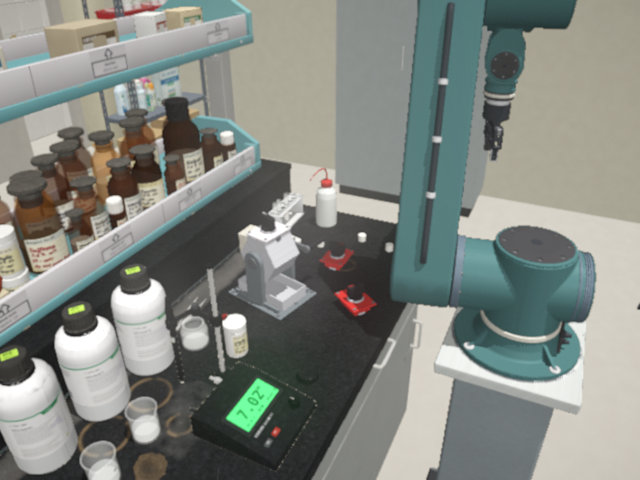

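View pics/side0.png

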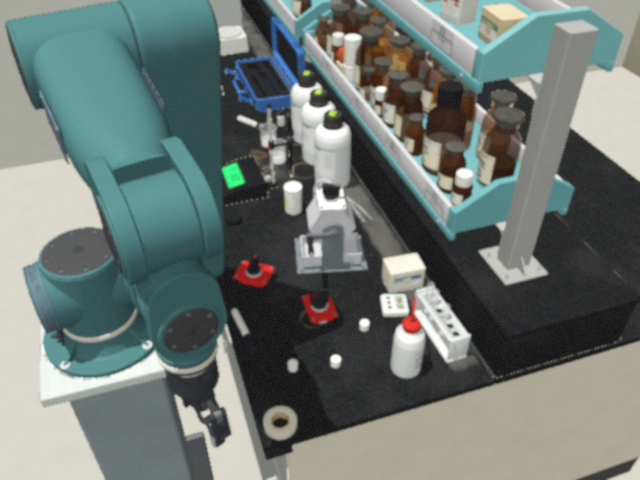

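View pics/wrist0.png

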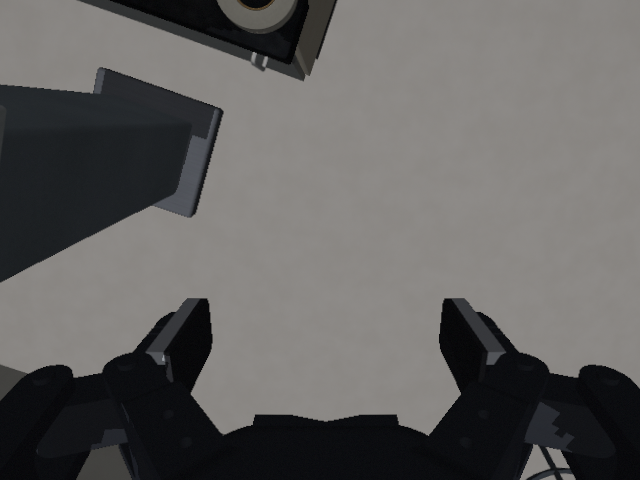

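Two red doors (side (253,272) and (320,307)) are look-alikes. The real white door sits on the barrel, side about (330,205). I'll enlarge that area.

```bash
python3 - <<'E'
from h import *
a=cv2.imread('pics/side0.png');b=cv2.imread('pics/scene0.png')
cv2.imwrite('pics/c1.png',cv2.resize(a[170:390,230:450],None,fx=2.7,fy=2.7,interpolation=cv2.INTER_CUBIC))
cv2.imwrite('pics/c2.png',cv2.resize(b[170:330,200:400],None,fx=4,fy=3.7,interpolation=cv2.INTER_CUBIC))
ms=camera_model('side')
for p in [(292,366),(335,362),(364,325),(320,308),(253,276)]: print(p,onz(ms,*p,0.01))
E
```

```text
(292, 366) [ 0.38976762 -0.25013154  0.01      ]
(335, 362) [ 0.48404772 -0.2697279   0.01      ]
(364, 325) [ 0.58620529 -0.18761278  0.01      ]
(320, 308) [ 0.50495724 -0.10221974  0.01      ]
(253, 276) [0.3770005  0.05989117 0.01      ]
```

View pics/c1.png

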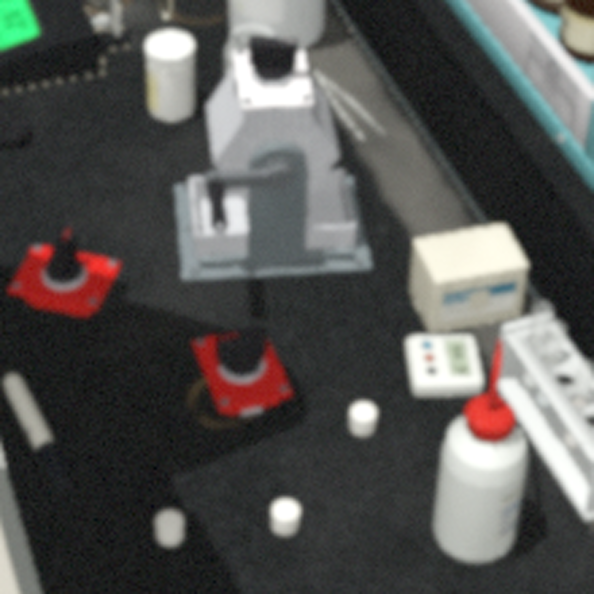

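View pics/c2.png

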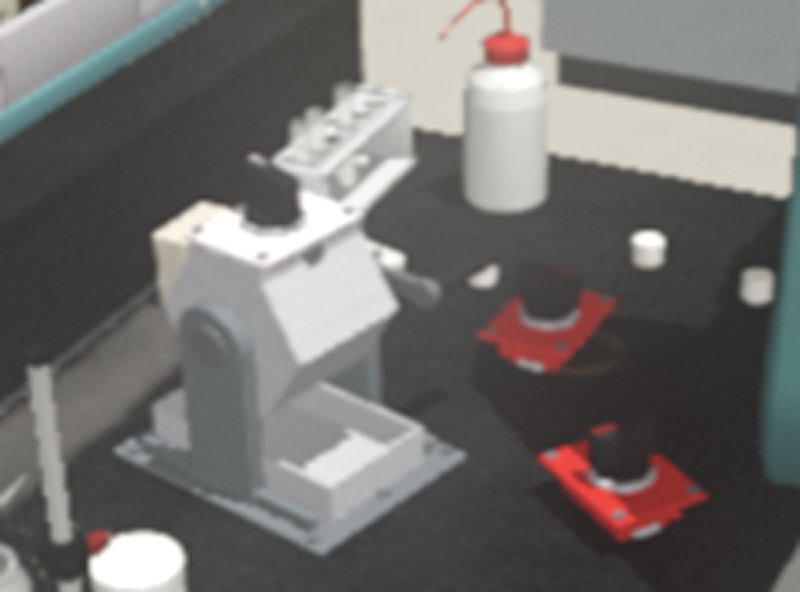

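```bash
python3 - <<'E'
from h import *
ms=camera_model('side');mc=camera_model('scene')
for p in [(318,208),(345.5,208)]: print('door front',onz(ms,*p,.19))
for p in [(247.5,232.7),(265.5,241.6),(290.5,227.3)]: print('door sc',onz(mc,*p,.19))
for p in [(296.7,273),(367,268.5)]: print('base',onz(ms,*p,.0))
for p in [(228.7,291.6),(281,318.8),(316.5,293.2)]: print('base sc',onz(mc,*p,.0))
c,_=tri(ms,(331,190),mc,(268,220));print(c)
print('tub',onz(ms,293,210,0),onz(mc,236,350,0)); print('bottle',onz(ms,407,372,0))
o=get_obs();R=Ro.from_rotvec(o['tool_rot']).as_matrix();print(R)
m=camera_model('wrist');print('cam in tool',R.T@(-m['R'].T@m['t']-o['position']),(m['R']@R))
E
```

```text
door front [0.55278161 0.05615767 0.19      ]
door front [0.61669478 0.03473763 0.19      ]
door sc [0.63399084 0.12242659 0.19      ]
door sc [0.57297976 0.14099507 0.19      ]
door sc [0.5522146  0.05547731 0.19      ]
base [0.49016008 0.04526731 0.        ]
base [0.67104774 0.00309225 0.        ]
base sc [0.70343196 0.13015718 0.        ]
base sc [5.24407076e-01 1.70681582e-01 1.11022302e-16]
base sc [0.49144789 0.03906961 0.        ]
[0.59668355 0.08527353 0.21466375]
tub [0.55880392 0.30894878 0.        ] [0.56270807 0.31189443 0.        ]
bottle [ 0.62896684 -0.33911564  0.        ]
[[ 9.41810435e-01  3.36144437e-01 -1.45938534e-04]
 [ 3.36144444e-01 -9.41810111e-01  7.92478195e-04]
 [ 1.28940750e-04 -7.95420662e-04 -9.99999675e-01]]
cam in tool [ 0.07195481 -0.00016969 -0.14304663] [[-9.21357157e-04  9.99999495e-01 -4.02550032e-04]
 [-9.59086812e-01 -9.97628099e-04 -2.83110390e-01]
 [-2.83110648e-01  1.25234643e-04  9.59087246e-01]]
```

```bash
python3 - <<'E'
from h import *
print(totool([.40,-.23,.42]),totool([.51,.10,.42]))
E
```

```text
[ 0.29939917 -0.17387031 -0.18889198] [ 0.51392598 -0.44769176 -0.18864652]
```

```bash
python3 -m handwheel '0 0 -0.06 0; 0.05 -0.03 -0.12 0; 0.1 -0.06 -0.17 0; 0.14 -0.09 -0.19 0; 0.18 -0.11 -0.19 0; 0.22 -0.13 -0.19 0; 0.26 -0.15 -0.19 0; 0.3 -0.17 -0.19 0; 0.3 -0.17 -0.19 0; 0.3 -0.17 -0.19 0'
python3 - <<'E'
from h import *
o=get_obs();print(o['position'],o['joints'])
m=camera_model('wrist');np.save('m1.npy',m,allow_pickle=True);cv2.imwrite('pics/w1.png',get_image('wrist'))
E
```

```text
clock: 1.4
position: [0.4017, -0.2337, 0.4211]
tool_rot: [-3.095, -0.537, 0.001]
wrist_force: [0.1, -1.6, -0.7]
opening: 0.0854
[ 0.40170429 -0.23368216  0.42114344] [-7.02376299e-01  1.76987348e-01  3.50956772e-01  1.74508223e+00
 -2.00921517e-04  2.09593393e+00]
```

View pics/w1.png

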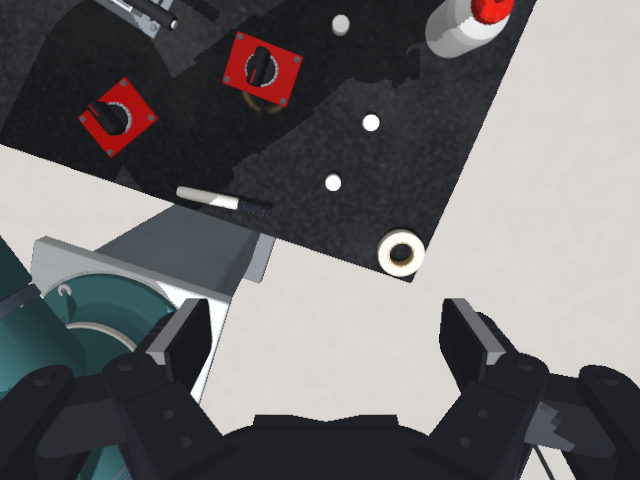

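Three fresh cylinders: wrist (333,183), (371,122), (340,24); both red doors are in view too, and nothing else. Next I'll go over the door.

```bash
python3 - <<'E'
from h import *
print(totool([.594,.0885,.36]),totool([.5,0.,.42]))
E
```

```text
[ 0.28963013 -0.23919551  0.0611396 ] [ 0.17136464 -0.18738102  0.00116642]
```

```bash
python3 -m handwheel '0.02 -0.02 0 -10;0.04 -0.04 0 -20; 0.06 -0.06 0 -30; 0.09 -0.08 0 -40; 0.12 -0.1 0 -50; 0.14 -0.12 0 -60; 0.16 -0.14 0 -70; 0.18 -0.16 0 -80; 0.2 -0.18 0 -90; 0.22 -0.2 0.01 -100; 0.25 -0.22 0.02 -110; 0.27 -0.23 0.03 -120; 0.28 -0.24 0.04 -130; 0.29 -0.24 0.05 -140; 0.29 -0.24 0.06 -147; 0.29 -0.24 0.06 -147; 0.29 -0.24 0.06 -147;0.29 -0.24 0.06 -147'
python3 - <<'E'
from h import *
o=get_obs();print(o['position'],o['joints'])
m=camera_model('wrist');cv2.imwrite('pics/w2.png',get_image('wrist'))
np.savez('m2.npz',**m)
E
```

```text
clock: 3.7
position: [0.5944, 0.0896, 0.3618]
tool_rot: [0.369, 3.119, 0.0]
wrist_force: [-0.0, -0.9, 0.1]
opening: 0.0855
[0.59440105 0.08960396 0.36179987] [1.41217448e-02 4.14858106e-01 5.35504608e-01 1.69069617e+00
 4.64993050e-06 2.49396283e-01]
```

View pics/w2.png

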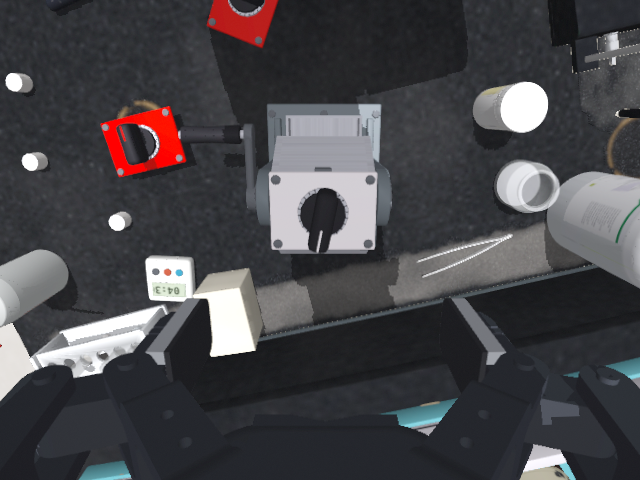

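White door centred near wrist (323,213). Its black bar knob runs from (326,195) to (318,240), tilted about 10°. This is the white door on the barrel, not a red one.

```bash
python3 - <<'E'
from h import *
m=dict(np.load('m2.npz'))
im=cv2.imread('pics/w2.png')
cv2.imwrite('pics/c3.png',cv2.resize(im[160:262,255:395],None,fx=5,fy=5,interpolation=cv2.INTER_CUBIC))
hsv=cv2.cvtColor(im,cv2.COLOR_BGR2HSV)
k=(im.max(2)<60).astype(np.uint8);k[:181]=0;k[252:]=0;k[:,:280]=0;k[:,365:]=0
k=cv2.morphologyEx(k,cv2.MORPH_OPEN,np.ones((5,5)))
cs,_=cv2.findContours(k,0,1)
for c in cs:
    r=cv2.minAreaRect(c);print(cv2.contourArea(c),r)
    b=cv2.boxPoints(r);print([onz(m,*p,.231)[:2].round(4) for p in b])
for p in [(271,175),(376,175),(376,249),(271,252)]: print(onz(m,*p,.19))
E
```

```text
1713.5 ((322.5, 220.0), (62.0, 43.0), 90.0)
[array([0.5674, 0.0784]), array([0.5745, 0.1079]), array([0.6196, 0.0977]), array([0.6122, 0.0668])]
[0.55706562 0.05355411 0.19      ]
[0.57683624 0.13570707 0.19      ]
[0.63842301 0.12320195 0.19      ]
[0.62017356 0.03576419 0.19      ]
```

View pics/c3.png

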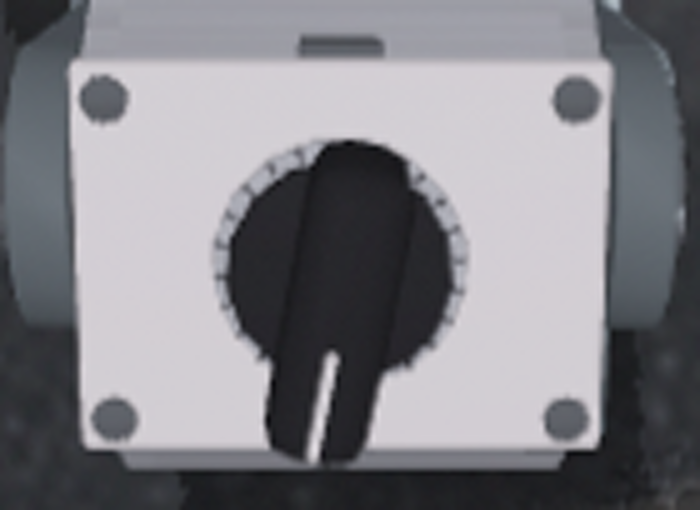

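```bash
python3 - <<'E'
from h import *
m=dict(np.load('m2.npz'))
f=lambda x,y,z:onz(m,255+x/5,160+y/5,z)
C=[f(70,60,.19),f(612,60,.19),f(600,448,.19),f(85,448,.19)]
for c in C: print(c)
print('c',np.mean(C,0)); 
for a,b in [(0,1),(3,2)]: d=C[b]-C[a];print(np.linalg.norm(d),np.degrees(np.arctan2(-d[0],d[1])))
for a,b in [(0,3),(1,2)]: d=C[b]-C[a];print(np.linalg.norm(d),np.degrees(np.arctan2(d[1],d[0])))
a=f(362,145,.231);b=f(313,462,.231);d=b-a;print(a,b,(a+b)/2,np.linalg.norm(d),np.degrees(np.arctan2(d[1],d[0])))
o=get_obs();R=Ro.from_rotvec(o['tool_rot']).as_matrix();print(R.round(3)); print('tool',np.degrees(np.arctan2(R[1,0],R[0,0])))
for p in [(19,82),(35,161),(120,221)]:print('new',onz(m,*p,.02))
E
```

```text
[0.55436154 0.05264138 0.19      ]
[0.57473354 0.13728546 0.19      ]
[0.6387512  0.12226831 0.19      ]
[0.61829498 0.03718058 0.19      ]
c [0.59653532 0.08734394 0.19      ]
0.08706112027024443 -13.532475117569643
0.08751216687242276 -13.518124065820608
0.06577629173853063 -13.594645054812323
0.0657554296954612 -13.201647332931731
[0.57174272 0.09653501 0.231     ] [0.61609476 0.07847246 0.231     ] [0.59391874 0.08750374 0.231     ] 0.04788902708105697 -22.15881347494024
[[-0.973  0.233  0.001]
 [ 0.233  0.973 -0.   ]
 [-0.001  0.    -1.   ]]
tool 166.55108035960248
new [ 0.39248411 -0.24162025  0.02      ]
new [ 0.48531596 -0.26138257  0.02      ]
new [ 0.58504135 -0.1825085   0.02      ]
```

```bash
python3 -m handwheel '-0.002 -0.002 0.04 9; -0.002 -0.002 0.08 9; -0.002 -0.002 0.12 9; -0.002 -0.002 0.14 9; -0.002 -0.002 0.15 9; -0.002 -0.002 0.157 9; -0.002 -0.002 0.157 9; -0.002 -0.002 0.157 9' 0.05
python3 -m handwheel '0 0 0 0;0 0 0 0;0 0 0 0;0 0 0 0;0 0 0 0;0 0 0 0' 0 60
python3 - <<'E'
from h import *
o=get_obs();print(o)
cv2.imwrite('pics/w3.png',get_image('wrist'))
E
```

```text
clock: 4.75
position: [0.5962, 0.0876, 0.205]
tool_rot: [0.609, 3.081, 0.0]
wrist_force: [-0.6, 0.4, -0.3]
opening: 0.05
clock: 5.5
position: [0.5959, 0.0875, 0.2047]
tool_rot: [0.609, 3.081, -0.0]
wrist_force: [-1.5, -0.5, 5.8]
opening: 0.0154
{'clock': 5.5, 'joints': array([ 1.06080369e-02,  4.04822611e-01,  9.45749893e-02,  1.25988037e+00,
       -1.72510984e-04,  4.00989401e-01]), 'qd': array([-0.00044791,  0.00138485, -0.00094506,  0.00060698, -0.00124606,
        0.00044612]), 'effort': array([  0.53710202, -73.25993299,  36.97853565,  -0.52142065,
         0.26342832,  -0.09539595]), 'position': array([0.5959446 , 0.08747735, 0.2047109 ]), 'tool_rot': array([ 6.09189564e-01,  3.08125961e+00, -5.07201545e-05]), 'wrist_force': array([-1.47166924, -0.51070241,  5.8455489 ]), 'ft_torque': array([-0.25885615,  0.23867751, -0.09930873]), 'opening': 0.0153800945830804}
```

View pics/w3.png

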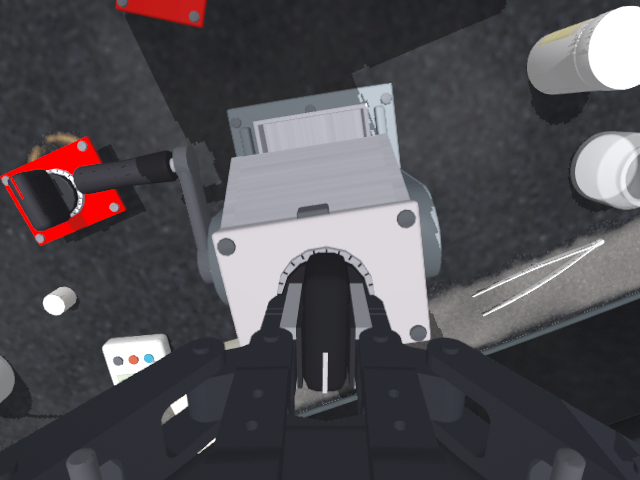

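Knob gripped (opening 15.4 mm). I'll pull it off now.

```bash
python3 -m handwheel '0 0 -0.004 0;0 0 -0.008 0;0 0 -0.013 0;0 0 -0.02 0;0 0 -0.03 0;0 0 -0.05 0;0 0 -0.08 0;0 0 -0.11 0;0 0 -0.13 0;0 0 -0.13 0' - 80
python3 - <<'E'
from h import *
print(totool([.39,.2,.33]),totool([.39,.2,.068]))
cv2.imwrite('pics/w4.png',get_image('wrist'));cv2.imwrite('pics/s4.png',get_image('side')[150:350,230:450])
E
```

```text
clock: 6.8
position: [0.5963, 0.0876, 0.3359]
tool_rot: [0.609, 3.079, 0.001]
wrist_force: [0.2, 0.6, -2.9]
opening: 0.0143
[0.2335592  0.02545183 0.00528819] [0.23426967 0.02514238 0.26728704]
```

View pics/w4.png

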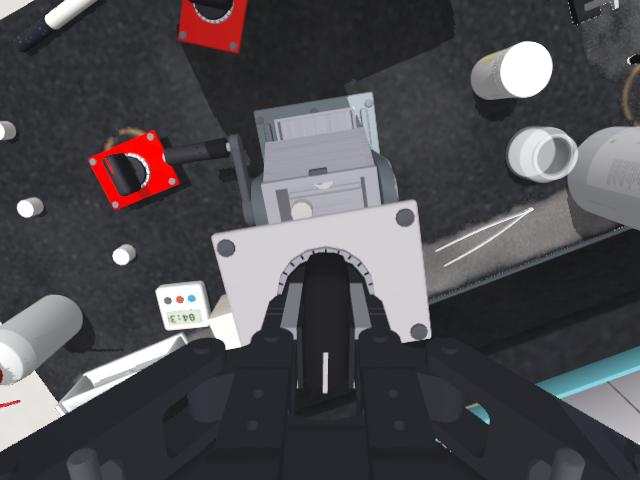

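View pics/s4.png

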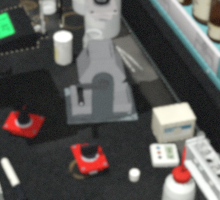

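Door is off, with the open port below it. I'll set it on the free bench at about (0.39, 0.20).

```bash
python3 -m handwheel '0.04 0.005 0 0;0.09 0.01 0 0;0.13 0.015 0 0;0.18 0.02 0.02 0;0.22 0.025 0.06 0;0.234 0.025 0.11 0;0.234 0.025 0.16 0;0.234 0.025 0.21 0;0.234 0.025 0.25 0;0.234 0.025 0.27 0;0.234 0.025 0.28 0;0.234 0.025 0.286 0;0.234 0.025 0.288 0;0.234 0.025 0.288 0;0.234 0.025 0.288 0'
python3 - <<'E'
from h import *
print(get_obs()['joints'])
cv2.imwrite('pics/w5.png',get_image('wrist'))
E
```

```text
clock: 8.78
position: [0.3892, 0.1998, 0.0467]
tool_rot: [0.609, 3.081, 0.001]
wrist_force: [-0.1, -0.3, -2.7]
opening: 0.0145
[ 2.87601969e-01  2.64419246e-01 -6.03887051e-01  7.01752402e-01
 -1.72693406e-05  6.77846679e-01]
```

View pics/w5.png

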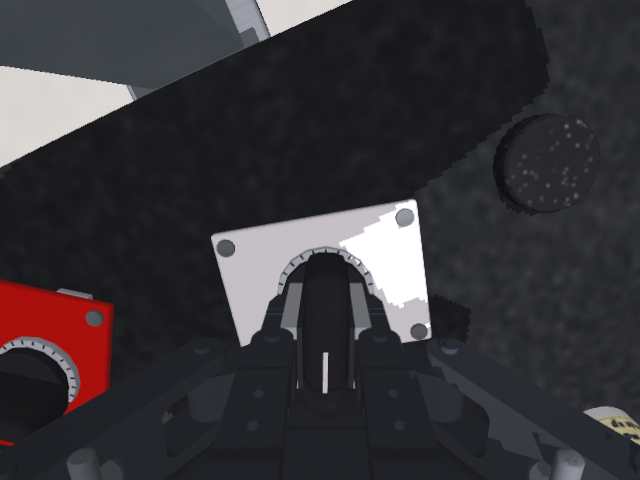

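```bash
python3 -m handwheel '0 0 0.001 0;0 0 0.002 0;0 0 0.003 0;0 0 0.003 0'
python3 -m handwheel '0 0 0 0;0 0 0 0;0 0 0 0;0 0 0 0; 0 0 -0.03 0;0 0 -0.08 0;0 0 -0.13 0;0 0 -0.18 0;0 0 -0.22 0;0 0 -0.22 0;0 0 -0.22 0' 0.045
python3 - <<'E'
from h import *
o=get_obs();m=camera_model('wrist');im=get_image('wrist');cv2.imwrite('pics/w6.png',im);np.savez('m6.npz',**m);print(o['position'])
E
```

```text
clock: 9.32
position: [0.3894, 0.1999, 0.0453]
tool_rot: [0.609, 3.08, 0.001]
wrist_force: [-12.8, -4.2, 48.2]
opening: 0.0145
clock: 10.7
position: [0.3887, 0.1996, 0.2626]
tool_rot: [-0.609, -3.081, 0.001]
wrist_force: [-0.8, 0.2, -1.5]
opening: 0.0454
[0.38871772 0.19964458 0.26257196]
```

View pics/w6.png

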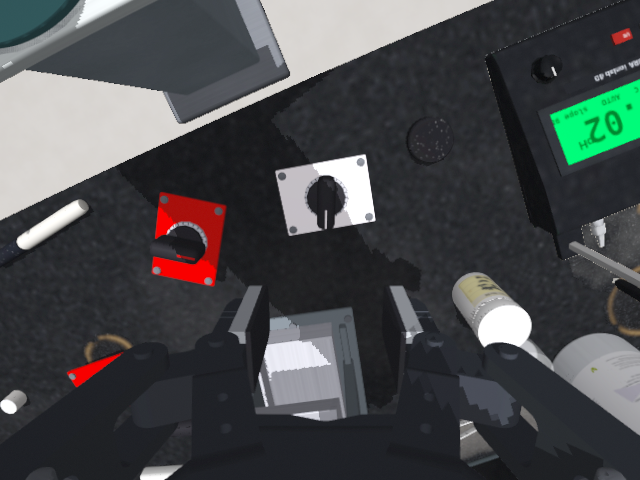

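Door stands knob up at wrist (325,195), left of the cradle. Next I'll locate the crank handle in w2, at about (210,134).

```bash
python3 - <<'E'
from h import *
m=dict(np.load('m2.npz'))
im=cv2.imread('pics/w2.png');cv2.imwrite('pics/c5.png',cv2.resize(im[100:220,160:290],None,fx=5,fy=5))
print(onz(m,180,134,.125),onz(m,240,134,.125))
y=np.array([.2326,.9726,0]);x=np.array([.9726,-.2326,0]);c=np.array([.5955,.0875,.125])
h=c-.106*y-.06*x;print('pred',h,proj(m,h),proj(m,h-.028*y),proj(m,h+.028*y))
t=h-.006*y-[0,0,.019];print('TCP',t);print(totool(t),totool(t+[0,0,.12]))
m6=dict(np.load('m6.npz'))
for p in [(276,171),(366,155),(376,221),(291,236)]: print('door',onz(m6,*p,.031))
E
```

```text
[ 0.50548894 -0.03120671  0.125     ] [0.51933712 0.02450044 0.125     ]
pred [ 0.5124884 -0.0016396  0.125    ] [211.63070568 133.60155457] [182.46459282 133.89717744] [241.00053948 133.36378117]
TCP [ 0.5110928 -0.0074752  0.106    ]
[-0.19231606 -0.14472366  0.15616988] [-0.19216877 -0.14484076  0.03617002]
door [0.34880209 0.16485473 0.031     ]
door [0.36746128 0.24967875 0.031     ]
door [0.43144921 0.23595384 0.031     ]
door [0.41360645 0.15195655 0.031     ]
```

View pics/c5.png

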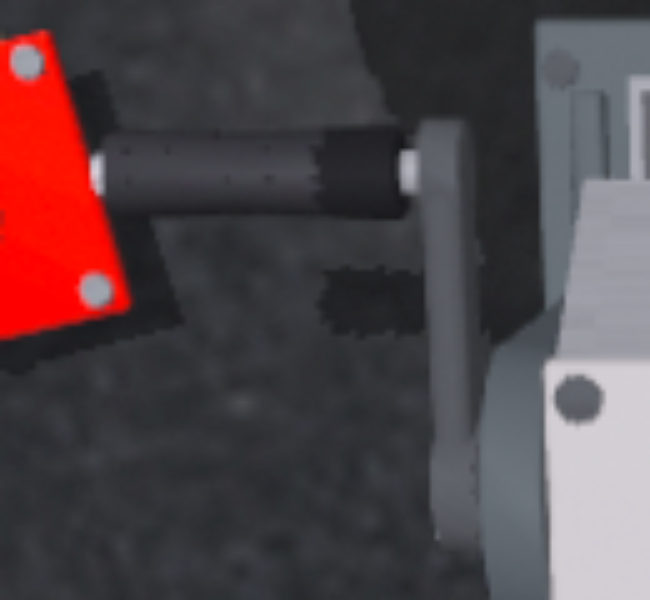

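```bash
python3 -m handwheel '-0.02 -0.015 0 -10;-0.04 -0.03 0 -20;-0.06 -0.045 0 -30;-0.08 -0.06 0 -40;-0.1 -0.075 0 -50;-0.12 -0.09 0 -60;-0.14 -0.105 0 -70;-0.16 -0.12 0 -80;-0.18 -0.135 0 -90;-0.192 -0.145 0 -98.7;-0.192 -0.145 0.03 -98.7;-0.192 -0.145 0.036 -98.7;-0.192 -0.145 0.036 -98.7'
python3 - <<'E'
from h import *
o=get_obs();print(o['joints']);R=Ro.from_rotvec(o['tool_rot']).as_matrix();print('yaw',np.degrees(np.arctan2(R[1,0],R[0,0])))
t=np.array([ 0.5111,-0.0075,0.106]);print(totool(t))
cv2.imwrite('pics/w7.png',get_image('wrist'))
E
```

```text
clock: 12.38
position: [0.5109, -0.0072, 0.227]
tool_rot: [1.941, -2.469, -0.002]
wrist_force: [0.5, 0.4, 0.7]
opening: 0.0449
[-1.73747351e-01  2.41352763e-01 -9.03194285e-02  1.24049387e+00
  2.23524271e-05 -1.50605129e+00]
yaw -103.66460551816489
[ 0.00021361 -0.00041501  0.1209989 ]
```

View pics/w7.png

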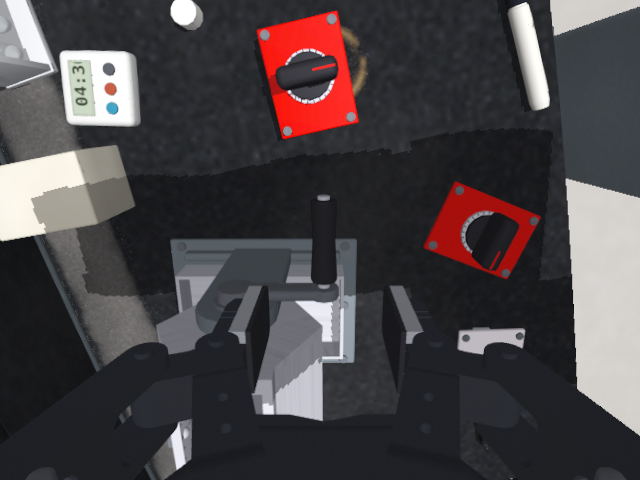

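```bash
python3 -m handwheel '0 0 0.04 0;0 0 0.08 0;0 0 0.105 0;0 0 0.115 0;0 0 0.121 0;0 0 0.121 0'
python3 -m handwheel '0 0 0 0;0 0 0 0;0 0 0 0;0 0 0 0;0 0 0 0' 0 40
```

```text
clock: 13.18
position: [0.5117, -0.0074, 0.1069]
tool_rot: [-1.941, 2.469, -0.001]
wrist_force: [-0.2, 0.5, 0.7]
opening: 0.0448
clock: 13.8
position: [0.5119, -0.0075, 0.1068]
tool_rot: [-1.941, 2.469, -0.002]
wrist_force: [1.3, 0.3, 6.2]
opening: 0.0154
```

```bash
python3 -m handwheel '0 -0.001 -0.010 0;0 -0.0036 -0.0205 0;0 -0.008 -0.03 0;0 -0.014 -0.0386 0;0 -0.0214 -0.046 0;0 -0.03 -0.052 0;0 -0.0395 -0.0564 0;0 -0.0496 -0.0591 0;0 -0.06 -0.06 0;0 -0.06 -0.06 0'
python3 - <<'E'
from h import *
cv2.imwrite('pics/w8.png',get_image('wrist')[:, :]);im=get_image('side');cv2.imwrite('pics/s8.png',cv2.resize(im[150:350,230:450],None,fx=3,fy=3))
E
```

```text
clock: 15.05
position: [0.571, -0.0218, 0.167]
tool_rot: [-1.94, 2.469, -0.002]
wrist_force: [4.1, 0.9, 1.1]
opening: 0.0154
```

View pics/w8.png

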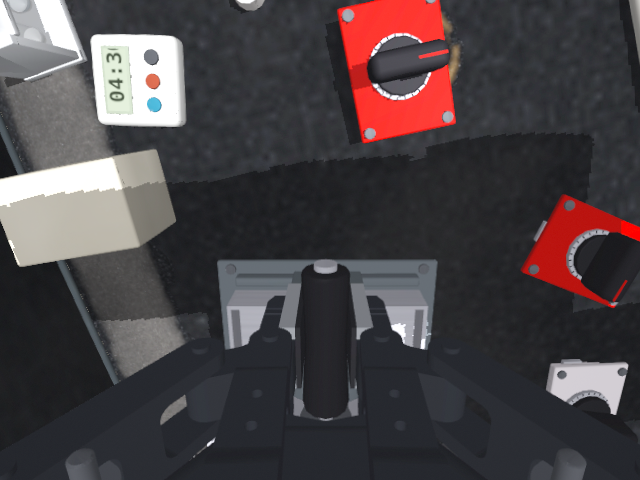

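View pics/s8.png

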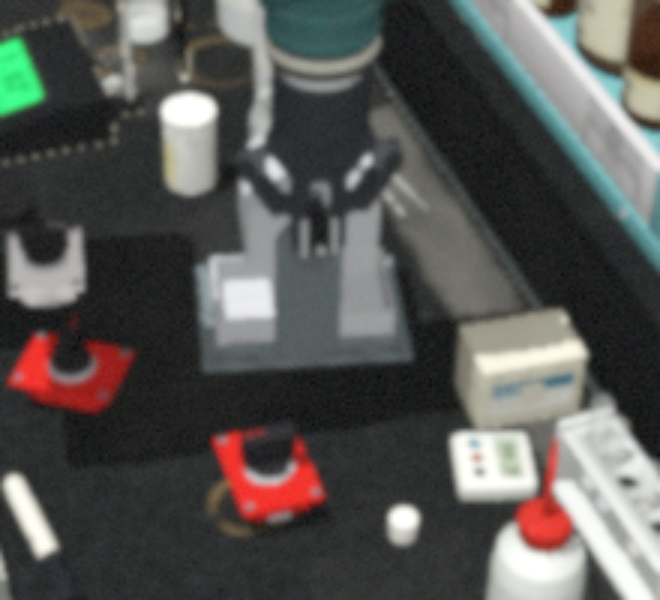

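```bash
python3 -m handwheel '0 -0.0104 0.001 0;0 -0.0205 0.0036 0;0 -0.03 0.008 0;0 -0.0386 0.014 0;0 -0.0425 0.0176 0;0 -0.046 0.0214 0;0 -0.0492 0.0256 0;0 -0.052 0.03 0;0 -0.0544 0.0346 0;0 -0.0564 0.0395 0;0 -0.058 0.0445 0;0 -0.0591 0.0496 0;0 -0.0598 0.0548 0;0 -0.06 0.06 0;0 -0.06 0.06 0;0 -0.06 0.06 0'
python3 - <<'E'
from h import *
cv2.imwrite('pics/w9.png',get_image('wrist')[:, :]);im=get_image('side');cv2.imwrite('pics/s9.png',cv2.resize(im[150:350,230:450],None,fx=3,fy=3))
im=get_image('scene');cv2.imwrite('pics/sc9.png',cv2.resize(im[170:330,200:360],None,fx=3.7,fy=3.7))
E
```

```text
clock: 17.15
position: [0.6285, -0.0357, 0.1064]
tool_rot: [-1.941, 2.469, -0.001]
wrist_force: [6.1, 2.1, -4.6]
opening: 0.0159
```

View pics/sc9.png

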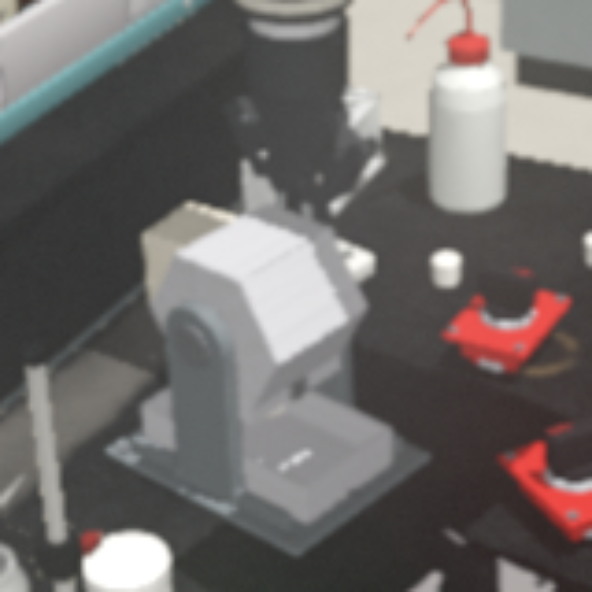

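View pics/s9.png

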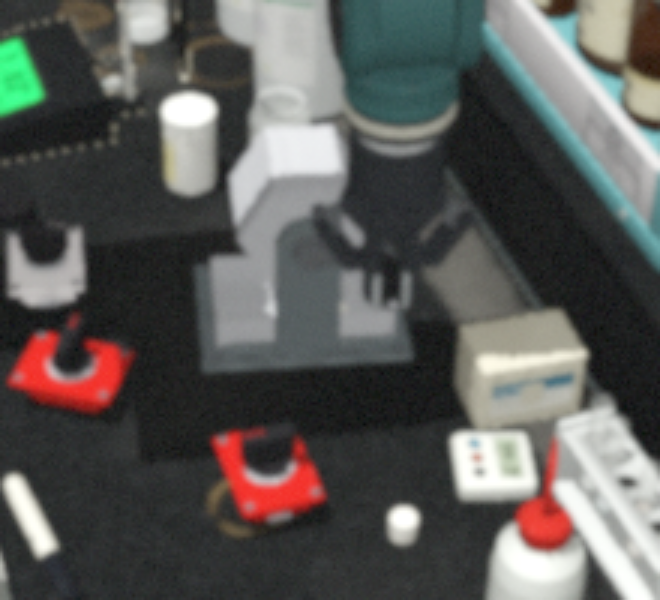

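```bash
python3 -m handwheel '0 0.0005 0.0078 0;0 0.002 0.0155 0;0 0.002 0.0155 0;0 0.002 0.0155 0;0 0.0005 0.0078 0;0 0 0 0;0 0.001 -0.0104 0;0 0.0036 -0.0205 0;0 0.008 -0.03 0;0 0.012 -0.0361 0;0 0.012 -0.0361 0;0 0.012 -0.0361 0;0 0.008 -0.03 0;0 0.0036 -0.0205 0;0 0.001 -0.0104 0;0 0 0 0;0 0.0005 0.0078 0;0 0.002 0.0155 0;0 0.002 0.0155 0;0 0 0 0'
python3 -m handwheel '0 0 0 0;0 0 0 0;0 0 0 0'
python3 - <<'E'
from h import *
im=get_image('scene');cv2.imwrite('pics/sc10.png',cv2.resize(im[240:330,220:330],None,fx=6,fy=6,interpolation=cv2.INTER_CUBIC))
im=get_image('side');cv2.imwrite('pics/s10.png',cv2.resize(im[200:290,280:390],None,fx=6,fy=6,interpolation=cv2.INTER_CUBIC))
E
```

```text
clock: 19.8
position: [0.6284, -0.0357, 0.1053]
tool_rot: [-1.942, 2.47, 0.001]
wrist_force: [6.3, 3.1, -7.9]
opening: 0.0153
clock: 20.18
position: [0.6285, -0.0357, 0.1065]
tool_rot: [-1.941, 2.469, -0.001]
wrist_force: [5.3, 3.3, 5.7]
opening: 0.0159
```

View pics/sc10.png

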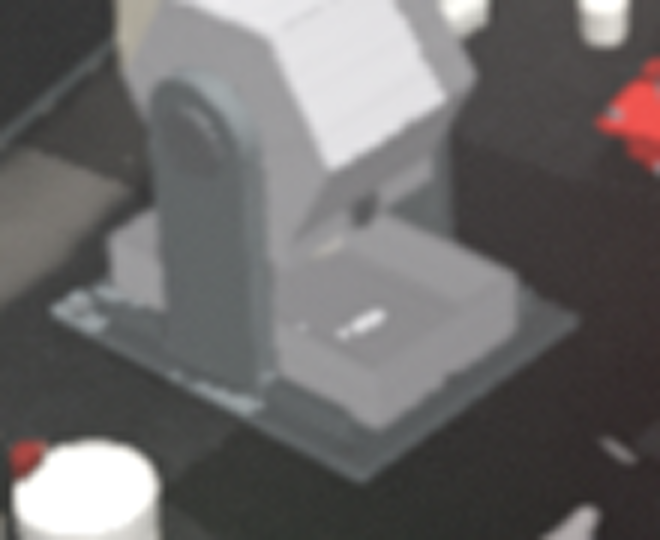

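View pics/s10.png

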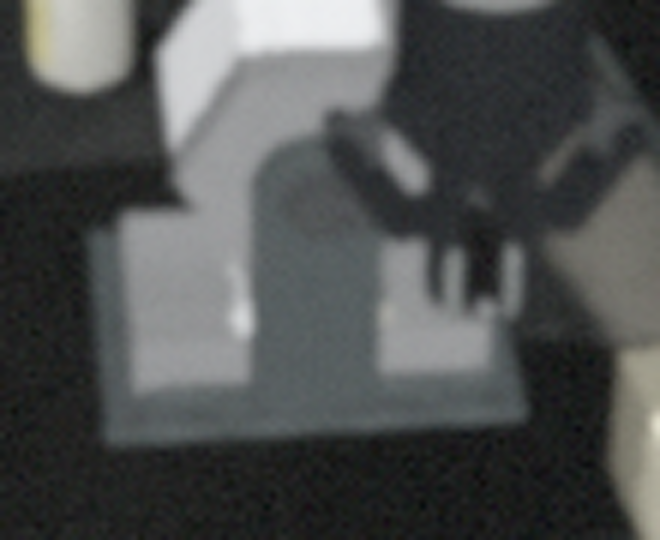

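A cream edge shows in the pan at scene crop (330,245) and side crop (385,312). I'll crank back and check that the barrel is empty through the port.

```bash
python3 -m handwheel '0 0.001 -0.0104 0;0 0.0036 -0.0205 0;0 0.008 -0.03 0;0 0.014 -0.0386 0;0 0.0214 -0.046 0;0 0.03 -0.052 0;0 0.0395 -0.0564 0;0 0.0496 -0.0591 0;0 0.06 -0.06 0;0 0.0704 -0.0591 0;0 0.0805 -0.0564 0;0 0.09 -0.052 0;0 0.0986 -0.046 0;0 0.106 -0.0386 0;0 0.112 -0.03 0;0 0.1164 -0.0205 0;0 0.1191 -0.0104 0;0 0.12 0 0;0 0.12 0 0;0 0.12 0 0'
python3 -m handwheel '0 0 0 0;0 0 0 0;0 0 0 0;0 0 -0.05 0;0 0 -0.1 0;0 0 -0.15 0;0 0 -0.2 0;0 0 -0.2 0' 0.05
python3 - <<'E'
from h import *
o=get_obs();R=Ro.from_rotvec(o['tool_rot']).as_matrix();print('yaw',np.degrees(np.arctan2(R[1,0],R[0,0])),o['joints'])
print(totool([.585,.088,.33]))
cv2.imwrite('pics/s11.png',cv2.resize(get_image('side')[170:390,230:450],None,fx=2.7,fy=2.7,interpolation=cv2.INTER_CUBIC))
E
```

```text
clock: 22.78
position: [0.5118, -0.0076, 0.1058]
tool_rot: [-1.941, 2.47, -0.001]
wrist_force: [7.9, 2.1, -6.4]
opening: 0.0156
clock: 23.78
position: [0.5123, -0.0076, 0.3094]
tool_rot: [-1.939, 2.467, -0.006]
wrist_force: [-0.1, 0.6, -0.6]
opening: 0.05
yaw -103.66054008238333 [-1.73972376e-01  2.26568975e-01  1.11668519e-01  1.45064822e+00
 -1.76718875e-04 -1.50634734e+00]
[-0.11010776 -0.04812455 -0.02030515]
```

View pics/s11.png

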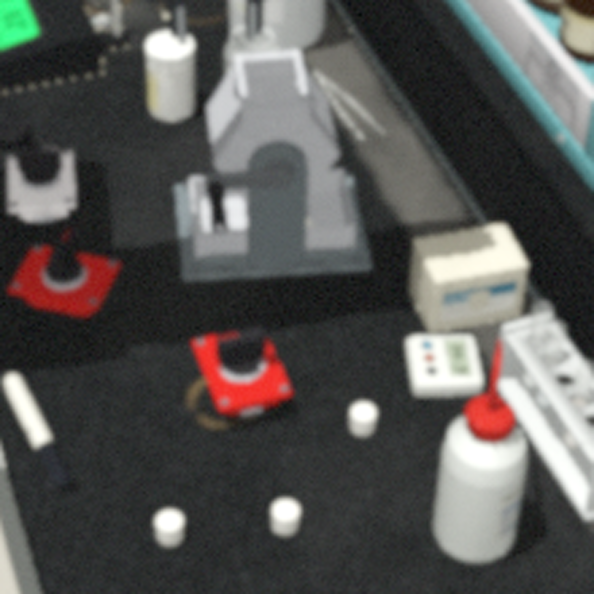

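```bash
python3 - <<'E'
from h import *
print(totool([.6025,.117,.33]))
E
```

```text
[-0.14246437 -0.05875253 -0.02254458]
```

```bash
python3 -m handwheel '-0.03 -0.01 -0.01 0;-0.07 -0.03 -0.02 0;-0.11 -0.045 -0.02 0;-0.142 -0.059 -0.02 0;-0.142 -0.059 -0.02 0;-0.142 -0.059 -0.02 0'
python3 - <<'E'
from h import *
m=camera_model('wrist');im=get_image('wrist');cv2.imwrite('pics/w12.png',im);np.savez('m12.npz',**m)
E
```

```text
clock: 24.58
position: [0.6018, 0.1164, 0.3253]
tool_rot: [1.941, -2.468, -0.001]
wrist_force: [0.5, -0.7, -0.6]
opening: 0.05
```

View pics/w12.png

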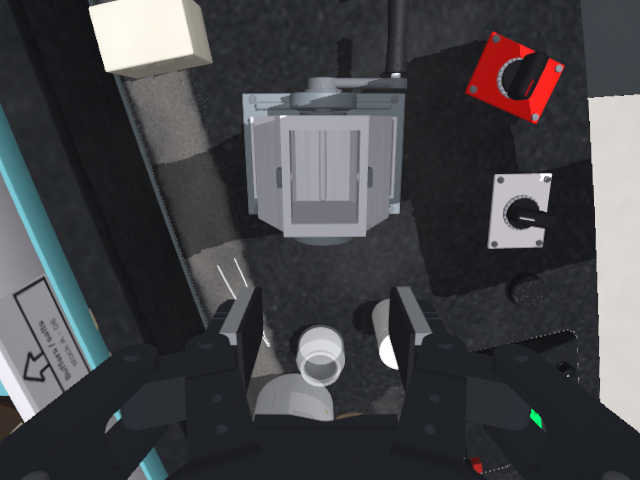

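Port at (325,175) shows an empty floor with only the lifter bar. I'll check the pan from the scene view.

```bash
python3 - <<'E'
from h import *
im=get_image('scene');cv2.imwrite('pics/sc13.png',cv2.resize(im[240:330,220:330],None,fx=6,fy=6,interpolation=cv2.INTER_CUBIC))
im=cv2.imread('pics/w12.png');g=cv2.convertScaleAbs(im[85:255,230:420],alpha=1.6)
cv2.imwrite('pics/c13.png',cv2.resize(g,None,fx=4,fy=3.5,interpolation=cv2.INTER_CUBIC))
E
```

```text
(no output)
```

View pics/sc13.png

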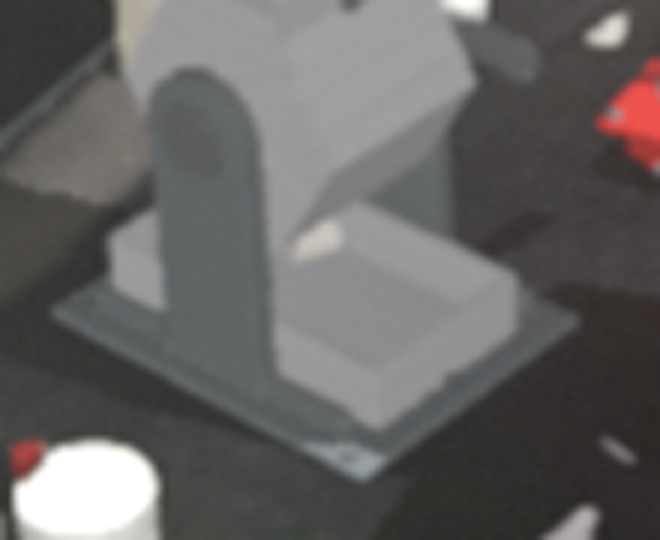

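View pics/c13.png

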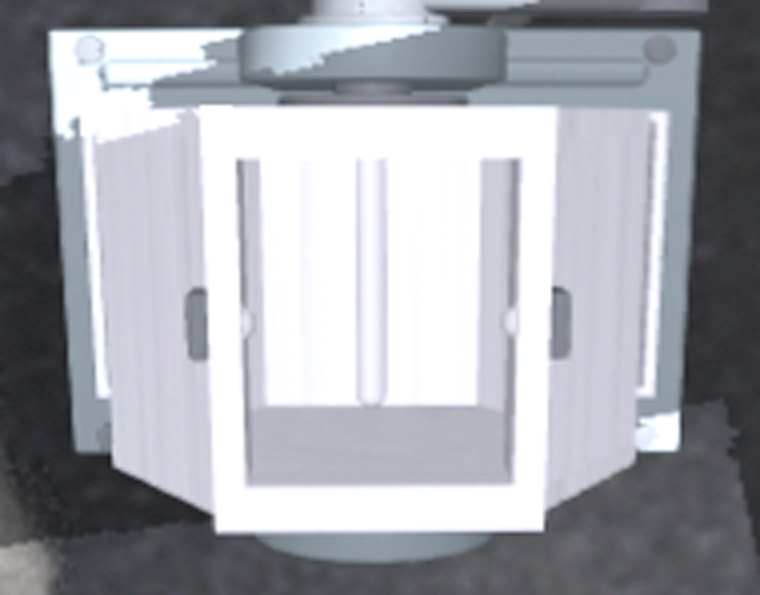

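Barrel is empty. I'll now refine the fresh cylinder positions and the clearance to the timer.

```bash
python3 - <<'E'
from h import *
m=camera_model('side');im=get_image('side')
h=cv2.cvtColor(im,cv2.COLOR_BGR2HSV);k=((h[...,2]>150)&(h[...,1]<60)).astype(np.uint8)
cs,_=cv2.findContours(k,0,1)
for c in cs:
    a=cv2.contourArea(c);x,y,w,hh=cv2.boundingRect(c)
    if 30<a<600 and 270<x<420 and 280<y<390:
        M=cv2.moments(c);u,v=M['m10']/M['m00'],M['m01']/M['m00'];print((x,y,w,hh),a,(u,v),onz(m,u,v,.010))
m2=dict(np.load('m2.npz'));im2=cv2.imread('pics/w2.png')
cv2.imwrite('pics/c14.png',cv2.resize(im2[50:310,0:210],None,fx=3,fy=3*.75))
for p in [(147,258),(192,258),(194,300),(149,300)]: print('timer',onz(m2,*p,.021))
h=cv2.cvtColor(im2,cv2.COLOR_BGR2HSV);k=((h[...,2]>120)&(h[...,1]<60)).astype(np.uint8)
cs,_=cv2.findContours(k,0,1)
for c in cs:
    a=cv2.contourArea(c);x,y,w,hh=cv2.boundingRect(c)
    if 150<a<1200 and x<140 and 60<y<240:
        M=cv2.moments(c);u,v=M['m10']/M['m00'],M['m01']/M['m00'];print((x,y,w,hh),a,(u,v),onz(m2,u,v,.014))
print(totool([.585,-.185,.12]))
E
```

```text
(287, 358, 11, 14) 103.5 (292.11433172302736, 364.18518518518516) [ 0.39145015 -0.24536906  0.01      ]
(330, 354, 12, 14) 105.5 (335.19589257503947, 360.27646129541864) [ 0.48609329 -0.26529403  0.01      ]
(359, 318, 11, 13) 91.0 (363.8717948717948, 323.85714285714283) [ 0.58725554 -0.18414847  0.01      ]
timer [ 0.64113736 -0.16543555  0.021     ]
timer [ 0.65514908 -0.10643725  0.021     ]
timer [ 0.71371493 -0.12400945  0.021     ]
timer [ 0.69951478 -0.18514474  0.021     ]
(108, 212, 23, 19) 297.5 (119.10812324929971, 220.6386554621849) [ 0.58504419 -0.18707393  0.014     ]
(21, 152, 27, 19) 351.5 (33.862494073020386, 160.72878141299194) [ 0.48412677 -0.26728577  0.014     ]
(5, 73, 27, 19) 389.5 (18.050064184852374, 82.04150620453572) [ 0.39056271 -0.24714509  0.014     ]
[ 0.29633411 -0.05505438  0.20637661]
```

View pics/c14.png

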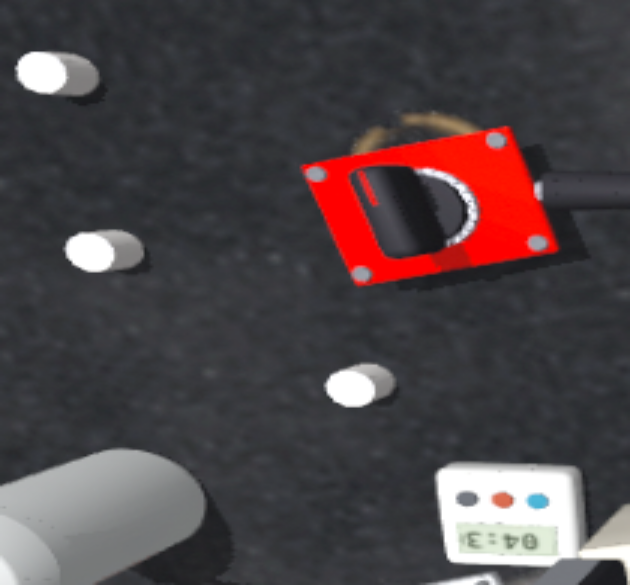

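```bash
python3 -m handwheel '0.03 -0.005 0 10;0.06 -0.01 0 20;0.1 -0.02 0 30;0.14 -0.03 0 40;0.18 -0.035 0 50;0.22 -0.04 0.03 60;0.25 -0.05 0.06 70;0.28 -0.055 0.1 80;0.295 -0.055 0.15 90;0.295 -0.055 0.19 90;0.295 -0.055 0.206 90;0.295 -0.055 0.206 90;0.295 -0.055 0.206 90'
python3 - <<'E'
from h import *
o=get_obs();R=Ro.from_rotvec(o['tool_rot']).as_matrix();print('yaw',np.degrees(np.arctan2(R[1,0],R[0,0])),o['joints'])
m=camera_model('wrist');im=get_image('wrist');cv2.imwrite('pics/w15.png',im);np.savez('m15.npz',**m)
E
```

```text
clock: 26.35
position: [0.5862, -0.1833, 0.1214]
tool_rot: [0.374, 3.118, -0.001]
wrist_force: [0.4, 0.3, 1.2]
opening: 0.0498
yaw 166.3245279374209 [-4.35753323e-01  4.63115983e-01 -3.94504936e-02  1.06680680e+00
  1.77480245e-05 -1.97071114e-01]
```

View pics/w15.png

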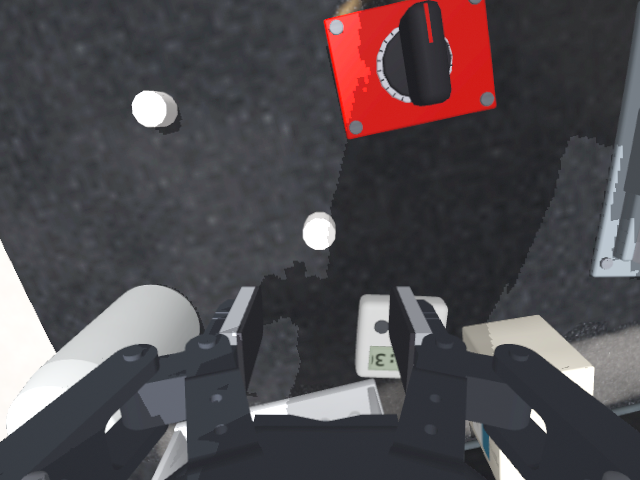

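```bash
python3 - <<'E'
from h import *
m=dict(np.load('m15.npz'))
P=onz(m,319,231,.020);Q=onz(m,319.5,213,.020);print(P);print(onz(m,153,109,.02)); 
print(totool([P[0],P[1],.005]))
E
```

```text
[ 0.58403617 -0.18714455  0.02      ]
[ 0.48582426 -0.26604227  0.02      ]
[ 0.00153955 -0.00421673  0.1164817 ]
```

Fresh cylinder C is at wrist (319,231). Going down to grasp it.

```bash
python3 -m handwheel '0.0015 -0.004 0.04 0;0.0015 -0.004 0.08 0;0.0015 -0.004 0.1 0;0.0015 -0.004 0.11 0;0.0015 -0.004 0.115 0;0.0015 -0.004 0.115 0'
python3 -m handwheel '0 0 0 0;0 0 0 0;0 0 0 0;0 0 0 0;0 0 -0.03 0;0 0 -0.09 0;0 0 -0.15 0;0 0 -0.21 0;0 0 -0.26 0;0 0 -0.26 0' 0 30
python3 - <<'E'
from h import *
print(totool([.5955,.0875,.27]),totool([.5955,.0875,.172]))
cv2.imwrite('pics/w16.png',get_image('wrist'))
E
```

```text
clock: 27.15
position: [0.5839, -0.1867, 0.0059]
tool_rot: [0.373, 3.118, -0.0]
wrist_force: [-0.2, -0.5, 0.4]
opening: 0.0503
clock: 28.4
position: [0.5847, -0.1871, 0.2694]
tool_rot: [0.373, 3.113, -0.003]
wrist_force: [-0.1, -0.6, -1.2]
opening: 0.0203
[ 0.05434267  0.26934053 -0.00132845] [0.05497698 0.26947213 0.09666941]
```

View pics/w16.png

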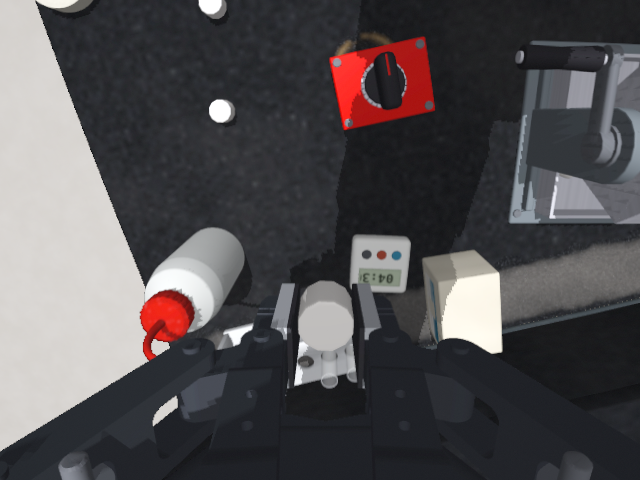

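```bash
python3 -m handwheel '0.01 0.05 0 0;0.02 0.1 0 0;0.03 0.15 0 0;0.045 0.2 0 0;0.055 0.25 0 0;0.055 0.269 0 0;0.055 0.269 0.03 0;0.055 0.269 0.07 0;0.055 0.269 0.09 0;0.055 0.269 0.097 0;0.055 0.269 0.097 0'
python3 -m handwheel '0 0 0 0;0 0 0 0;0 0 0 0;0 0 -0.02 0;0 0 -0.05 0;0 0 -0.08 0;0 0 -0.11 0;0 0 -0.11 0' 0.034
python3 - <<'E'
from h import *
m=camera_model('wrist');im=get_image('wrist');cv2.imwrite('pics/w17.png',im)
print(totool([.486,-.266,.12]))
m=camera_model('side');im=get_image('side');cv2.imwrite('pics/s17.png',cv2.resize(im[170:390,230:450],None,fx=2.7,fy=2.7))
E
```

```text
clock: 29.82
position: [0.5936, 0.0875, 0.1681]
tool_rot: [-0.374, -3.119, 0.0]
wrist_force: [0.5, 0.9, -0.0]
opening: 0.0206
clock: 30.82
position: [0.5945, 0.0879, 0.2804]
tool_rot: [0.373, 3.116, 0.001]
wrist_force: [-0.4, -0.1, -0.3]
opening: 0.034
[ 0.02171179 -0.36943323  0.15875036]
```

View pics/w17.png

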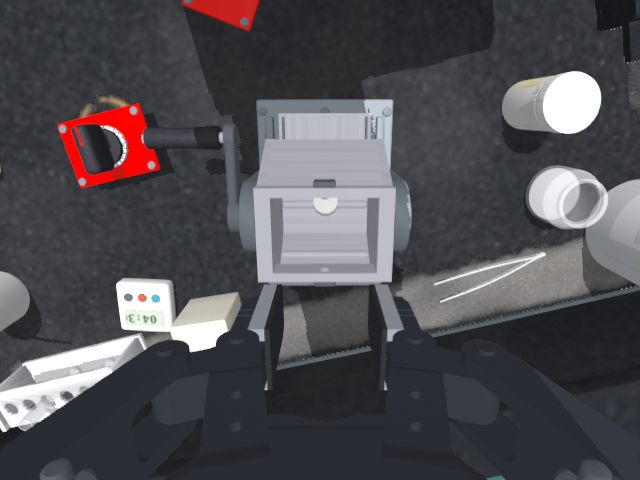

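View pics/s17.png

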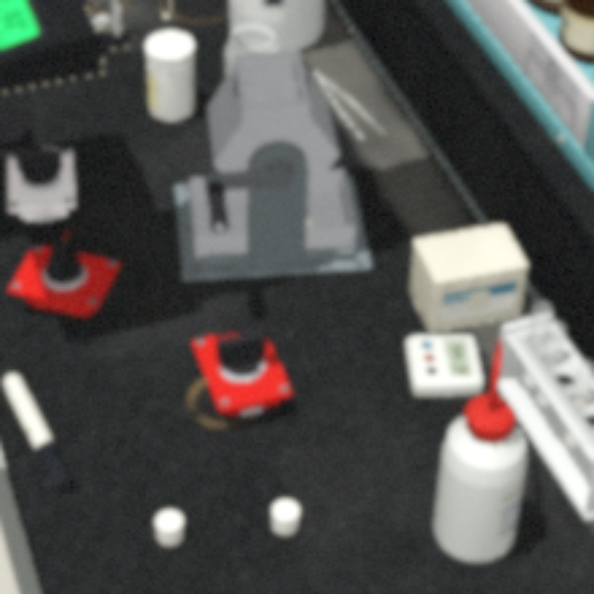

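First cylinder is inside (325,203). Next is B.

```bash
python3 -m handwheel '0.003 -0.05 0 0;0.006 -0.1 0 0;0.01 -0.15 0 0;0.012 -0.2 0 0;0.015 -0.25 0.02 0;0.02 -0.3 0.06 0;0.022 -0.35 0.1 0;0.022 -0.369 0.14 0;0.022 -0.369 0.159 0;0.022 -0.369 0.159 0;0.022 -0.369 0.159 0' 0.05
python3 - <<'E'
from h import *
m=camera_model('wrist');im=get_image('wrist');cv2.imwrite('pics/w18.png',im);np.savez('m18.npz',**m)
h=cv2.cvtColor(im,cv2.COLOR_BGR2HSV);k=((h[...,2]>170)&(h[...,1]<60)).astype(np.uint8)
for c in cv2.findContours(k,0,1)[0]:
    a=cv2.contourArea(c);x,y,w,hh=cv2.boundingRect(c)
    if 300<a<2500 and y<290: u,v=x+w/2,y+w/2;P=onz(m,u,v,.02);print((x,y,w,hh),a,P,totool([P[0],P[1],.005]))
E
```

```text
clock: 32.3
position: [0.4853, -0.2654, 0.1198]
tool_rot: [0.373, 3.119, -0.0]
wrist_force: [-0.6, -0.4, 1.1]
opening: 0.0501
(305, 213, 32, 37) 867.0 [ 0.48167931 -0.2673808   0.02      ] [ 0.00341615 -0.002737    0.11509488]
(298, 57, 36, 39) 1044.0 [ 0.39048201 -0.24788862  0.02      ] [ 0.09663841 -0.00528542  0.11499988]
```

View pics/w18.png

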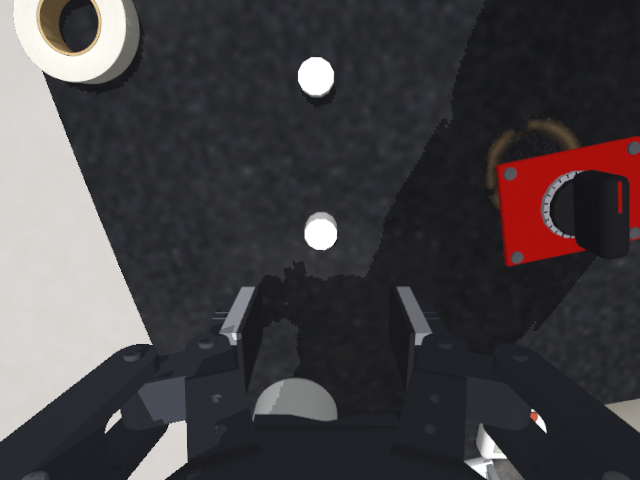

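```bash
python3 -m handwheel '0.0005 -0.003 0.04 0;0.0005 -0.003 0.08 0;0.0005 -0.003 0.1 0;0.0005 -0.003 0.11 0;0.0005 -0.003 0.115 0;0.0005 -0.003 0.115 0'
python3 -m handwheel '0 0 0 0;0 0 0 0;0 0 0 0;0 0 0 0;0 0 -0.03 0;0 0 -0.09 0;0 0 -0.15 0;0 0 -0.21 0;0 0 -0.26 0;0 0 -0.26 0' 0 30
python3 - <<'E'
from h import *
print(totool([.5965,.0875,.27]),totool([.5965,.0875,.172]))
cv2.imwrite('pics/w19.png',get_image('wrist'))
E
```

```text
clock: 33.1
position: [0.4843, -0.2685, 0.0048]
tool_rot: [0.373, 3.119, -0.001]
wrist_force: [0.1, -0.0, -0.2]
opening: 0.0499
clock: 34.35
position: [0.485, -0.2691, 0.2682]
tool_rot: [0.373, 3.114, -0.005]
wrist_force: [-0.4, -0.6, -0.8]
opening: 0.0207
[-0.02418777  0.37284821 -0.00264054] [-0.023609    0.37309874  0.09535743]
```

View pics/w19.png

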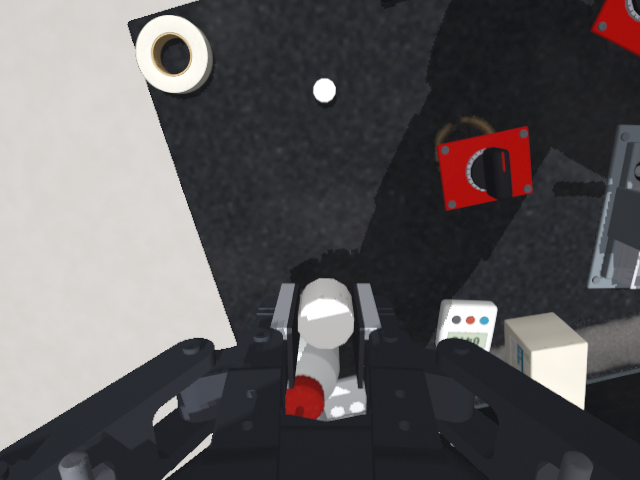

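```bash
python3 -m handwheel '-0.003 0.05 0 0;-0.006 0.1 0 0;-0.01 0.15 0 0;-0.012 0.2 0 0;-0.015 0.25 0 0;-0.02 0.3 0 0;-0.023 0.35 0 0;-0.024 0.373 0 0;-0.024 0.373 0 0;-0.024 0.373 0.03 0;-0.024 0.373 0.07 0;-0.024 0.373 0.09 0;-0.024 0.373 0.095 0;-0.024 0.373 0.095 0'
python3 -m handwheel '0 0 0 0;0 0 0 0;0 0 0 0;0 0 -0.02 0;0 0 -0.05 0;0 0 -0.08 0;0 0 -0.11 0;0 0 -0.11 0' 0.034
python3 - <<'E'
from h import *
im=get_image('wrist');cv2.imwrite('pics/w20.png',im[80:320,150:500])
print(totool([.3905,-.246,.12]))
m=camera_model('side');im=get_image('side');cv2.imwrite('pics/s20.png',cv2.resize(im[170:390,230:450],None,fx=2.7,fy=2.7))
E
```

```text
clock: 36.15
position: [0.5953, 0.0877, 0.1697]
tool_rot: [0.375, 3.119, -0.0]
wrist_force: [-0.1, -0.4, 0.4]
opening: 0.0202
clock: 37.15
position: [0.5962, 0.0885, 0.2814]
tool_rot: [0.373, 3.116, 0.001]
wrist_force: [-0.3, 0.0, -0.7]
opening: 0.0343
[ 0.12069197 -0.3735578   0.1595598 ]
```

View pics/w20.png

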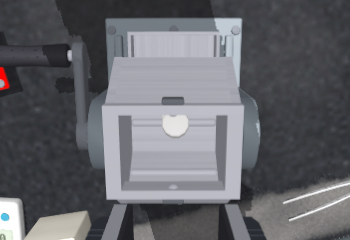

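View pics/s20.png

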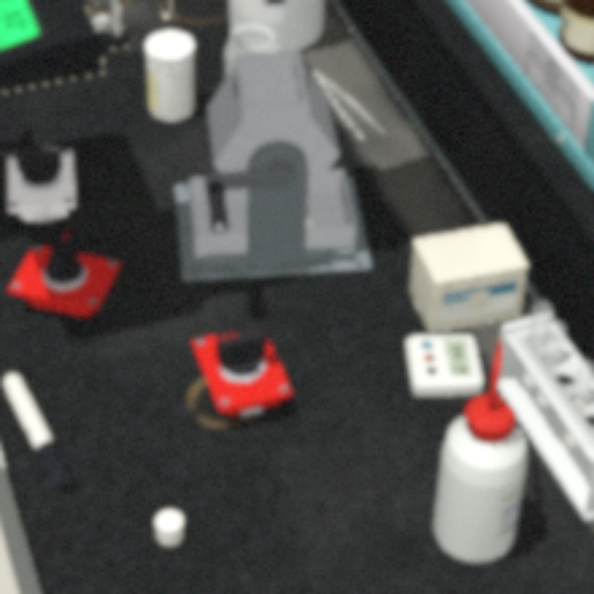

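Second is in, apparently stacked on the first. Side view shows the last cylinder still in place at crop (168,528). Fetching it.

```bash
python3 -m handwheel '0.01 -0.05 0 0;0.025 -0.1 0 0;0.045 -0.15 0 0;0.065 -0.2 0 0;0.085 -0.25 0.02 0;0.1 -0.3 0.06 0;0.115 -0.35 0.1 0;0.121 -0.374 0.14 0;0.121 -0.374 0.159 0;0.121 -0.374 0.159 0;0.121 -0.374 0.159 0' 0.05
python3 - <<'E'
from h import *
m=camera_model('wrist');im=get_image('wrist');cv2.imwrite('pics/w21.png',im);np.savez('m21.npz',**m)
h=cv2.cvtColor(im,cv2.COLOR_BGR2HSV);k=((h[...,2]>170)&(h[...,1]<60)).astype(np.uint8)
for c in cv2.findContours(k,0,1)[0]:
    a=cv2.contourArea(c);x,y,w,hh=cv2.boundingRect(c)
    if 300<a<2500 and y<290: u,v=x+w/2,y+hh-w/2;P=onz(m,u,v,.02);print((x,y,w,hh),a,P,totool([P[0],P[1],.005]))
E
```

```text
clock: 38.62
position: [0.3897, -0.2462, 0.1208]
tool_rot: [0.373, 3.119, -0.0]
wrist_force: [-0.0, 0.2, -0.6]
opening: 0.0497
(307, 215, 32, 36) 856.0 [ 0.39052041 -0.24802223  0.02      ] [-0.000935   -0.00147507  0.11599968]
(481, 13, 144, 67) 2123.5 [ 0.28986517 -0.08775855  0.02      ] [0.13462398 0.13058423 0.11582518]
(472, 0, 64, 15) 434.5 [ 0.27100408 -0.11402694  0.02      ] [0.14677004 0.10061354 0.1158282 ]
```

View pics/w21.png

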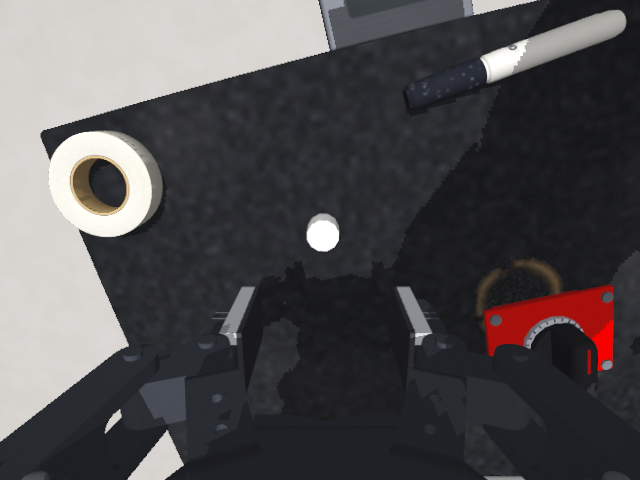

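```bash
python3 -m handwheel '-0.001 -0.0015 0.04 0;-0.001 -0.0015 0.08 0;-0.001 -0.0015 0.1 0;-0.001 -0.0015 0.11 0;-0.001 -0.0015 0.115 0;-0.001 -0.0015 0.115 0'
python3 -m handwheel '0 0 0 0;0 0 0 0;0 0 0 0;0 0 0 0;0 0 -0.03 0;0 0 -0.09 0;0 0 -0.15 0;0 0 -0.21 0;0 0 -0.26 0;0 0 -0.26 0' 0 30
python3 - <<'E'
from h import *
t=np.array([.5965,.0875,.27])+.008*np.array([.973,-.232,0])+.004*np.array([.232,.973,0])
print(totool(t))
cv2.imwrite('pics/w22.png',get_image('wrist')[200:420,200:460])
E
```

```text
clock: 39.42
position: [0.3904, -0.2483, 0.0058]
tool_rot: [0.373, 3.119, -0.001]
wrist_force: [0.2, -0.6, 0.8]
opening: 0.0497
clock: 40.67
position: [0.391, -0.249, 0.2688]
tool_rot: [0.373, 3.114, -0.006]
wrist_force: [0.3, -0.5, -1.3]
opening: 0.0204
[-0.12817398  0.37952543 -0.00168901]
```

View pics/w22.png

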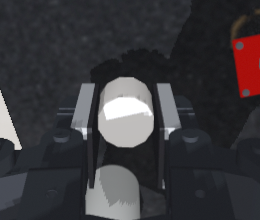

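```bash
python3 -m handwheel '-0.017 0.05 0 0;-0.034 0.1 0 0;-0.05 0.15 0 0;-0.07 0.2 0 0;-0.085 0.25 0 0;-0.1 0.3 0 0;-0.12 0.35 0 0;-0.128 0.38 0 0;-0.128 0.38 0 0;-0.128 0.38 0.03 0;-0.128 0.38 0.07 0;-0.128 0.38 0.09 0;-0.128 0.38 0.096 0;-0.128 0.38 0.096 0'
python3 -m handwheel '0 0 0 0;0 0 0 0;0 0 0 0;0 0 -0.02 0;0 0 -0.05 0;0 0 -0.08 0;0 0 -0.11 0;0 0 -0.11 0' 0.032
python3 - <<'E'
from h import *
im=get_image('wrist');cv2.imwrite('pics/w23.png',im);print(get_obs()['position'])
m=camera_model('side');im=get_image('side');cv2.imwrite('pics/s23.png',cv2.resize(im[170:390,230:450],None,fx=2.7,fy=2.7))
E
```

```text
clock: 42.48
position: [0.6039, 0.0905, 0.1693]
tool_rot: [-0.374, -3.119, 0.0]
wrist_force: [0.3, 0.3, -0.3]
opening: 0.0206
clock: 43.48
position: [0.6051, 0.0909, 0.2822]
tool_rot: [0.373, 3.114, 0.001]
wrist_force: [-0.5, -0.5, -0.5]
opening: 0.032
[0.60471896 0.09090256 0.28060946]
```

View pics/w23.png

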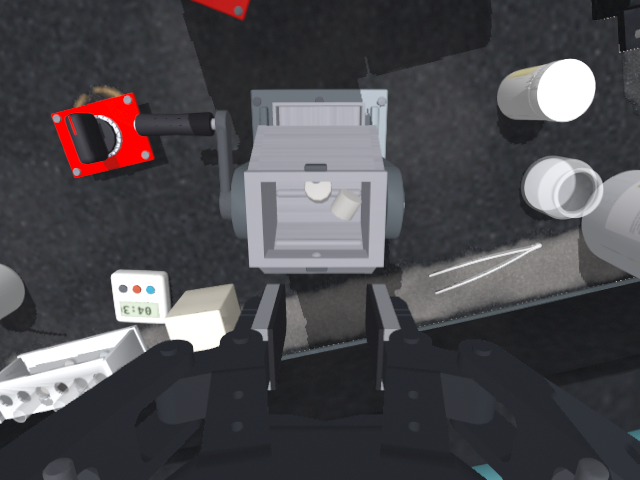

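View pics/s23.png

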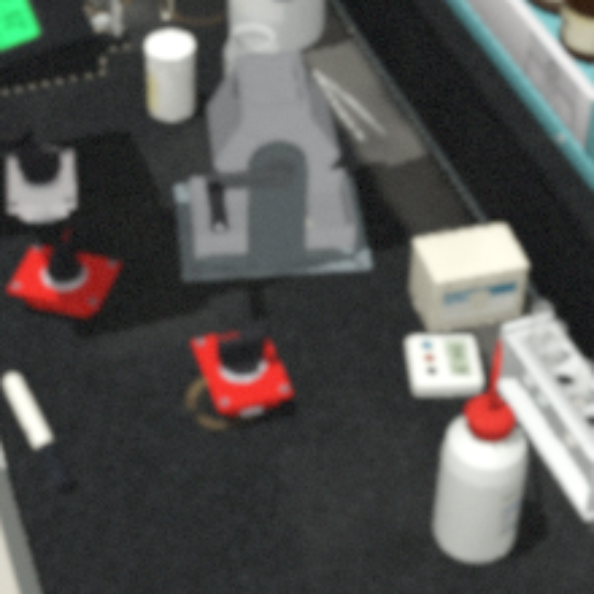

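Two fresh ones are visible, at (318,190) and (346,206); the third is under the first. The bench is clear of fresh cylinders. I'll measure the port rim for the refit.

```bash
python3 - <<'E'
from h import *
m=camera_model('wrist');np.savez('m23.npz',**m)
im=get_image('wrist');cv2.imwrite('pics/c23.png',cv2.resize(im[150:290,235:400],None,fx=4.8,fy=4.2,interpolation=cv2.INTER_CUBIC))
E
```

```text
(no output)
```

View pics/c23.png

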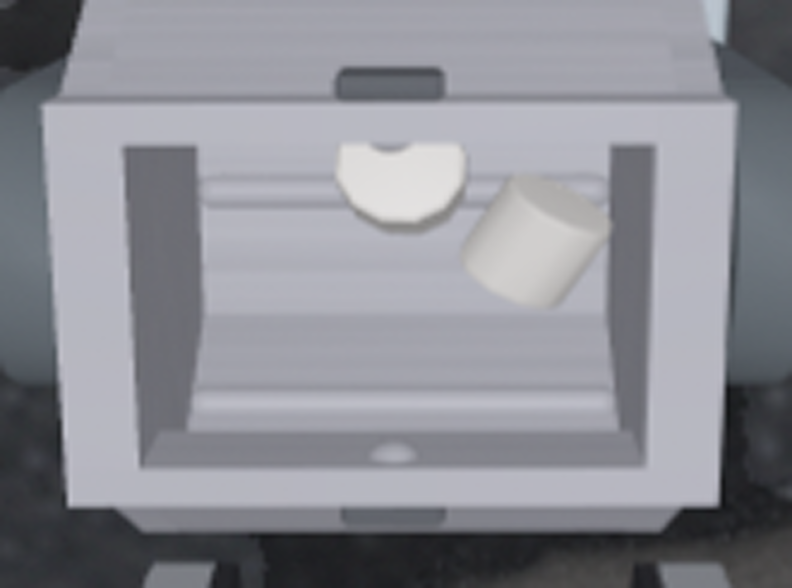

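```bash
python3 - <<'E'
from h import *
m=dict(np.load('m23.npz'))
for n,L in [('out',[(42,103),(738,103),(718,506),(70,506)]),('in',[(122,146),(656,146),(646,466),(140,466)])]:
    C=np.array([onz(m,235+x/4.8,150+y/4.2,.185) for x,y in L]);print(n,C.mean(0));
    for a,b in [(0,1),(3,2)]: d=C[b]-C[a];print(np.linalg.norm(d),np.degrees(np.arctan2(-d[0],d[1])))
    for a,b in [(0,3),(1,2)]: d=C[b]-C[a];print(np.linalg.norm(d),np.degrees(np.arctan2(d[1],d[0])))
m6=dict(np.load('m6.npz'));D=np.array([onz(m6,*p,.031) for p in [(276,171),(366,155),(376,221),(291,236)]]);print('door',D.mean(0))
print(totool([D.mean(0)[0],D.mean(0)[1],.25]))
E
```

```text
out [0.59558692 0.08740671 0.185     ]
0.08811684581678375 -13.72698261441492
0.08807022283832547 -13.68497347573988
0.06255596530469895 -13.563880361768092
0.06249127716486572 -13.606480125891231
in [0.59539315 0.08733252 0.185     ]
0.0680403935864311 -13.722935043095996
0.06821151111287937 -13.689021418055669
0.04962385100233278 -13.56876329972535
0.04958423246701366 -13.37092145396051
door [0.39032976 0.20061097 0.031     ]
[0.23361708 0.0561514  0.0290355 ]
```

```bash
python3 -m handwheel '0.04 0.01 0 4;0.09 0.02 0 8.7;0.13 0.03 0 8.7;0.18 0.04 0 8.7;0.22 0.05 0.01 8.7;0.234 0.055 0.03 8.7;0.234 0.055 0.06 8.7;0.234 0.055 0.09 8.7;0.234 0.055 0.12 8.7;0.234 0.055 0.12 8.7;0.234 0.055 0.12 8.7' 0.045
python3 - <<'E'
from h import *
o=get_obs();R=Ro.from_rotvec(o['tool_rot']).as_matrix();print('yaw',np.degrees(np.arctan2(R[1,0],R[0,0])),o['joints'])
print(totool([.3894,.1999,.0465]))
cv2.imwrite('pics/w24.png',get_image('wrist'))
E
```

```text
clock: 45.0
position: [0.39, 0.1997, 0.1601]
tool_rot: [0.609, 3.082, 0.0]
wrist_force: [-0.5, 0.8, 0.8]
opening: 0.045
yaw 157.63701972143613 [ 2.86804660e-01  1.52690968e-01 -3.95719314e-01  1.02190491e+00
  1.03660514e-05  6.77112242e-01]
[ 6.83864603e-04 -7.04462373e-05  1.13563135e-01]
```

View pics/w24.png

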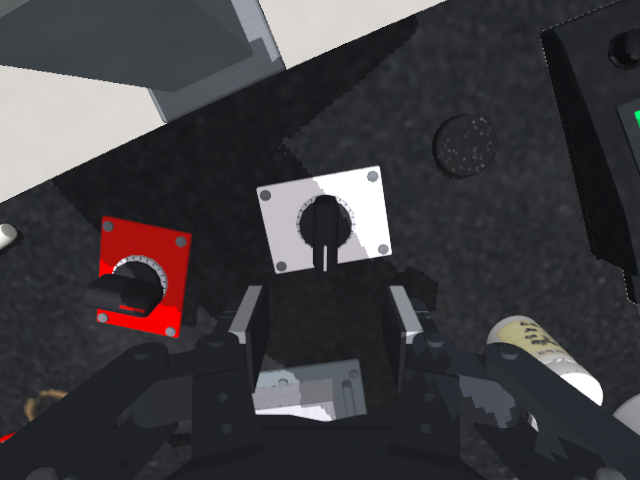

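White door at (325,220), knob aligned with the tool. The red one at (143,275) is the look-alike. Descend and grip.

```bash
python3 -m handwheel '0.0005 0 0.04 0;0.0005 0 0.08 0;0.0005 0 0.1 0;0.0005 0 0.11 0;0.0005 0 0.113 0;0.0005 0 0.113 0'
python3 -m handwheel '0 0 0 0;0 0 0 0;0 0 0 0;0 0 0 0;0 0 0 0' 0 60
python3 -m handwheel '0 0 -0.02 0;0 0 -0.06 0;0 0 -0.12 0;0 0 -0.18 0;0 0 -0.24 0;0 0 -0.25 0;0 0 -0.25 0'
python3 - <<'E'
from h import *
o=get_obs();R=Ro.from_rotvec(o['tool_rot']).as_matrix();print('yaw',np.degrees(np.arctan2(R[1,0],R[0,0])))
print(totool([.5958,.0875,.205]))
m=camera_model('wrist');np.savez('m25.npz',**m)
cv2.imwrite('pics/w25.png',get_image('wrist'))
E
```

```text
clock: 45.8
position: [0.3898, 0.2, 0.0469]
tool_rot: [0.609, 3.081, 0.001]
wrist_force: [-0.4, 0.2, 0.3]
opening: 0.0448
clock: 46.42
position: [0.3897, 0.1998, 0.0469]
tool_rot: [0.609, 3.081, 0.0]
wrist_force: [-1.6, -2.0, 8.3]
opening: 0.0145
clock: 47.3
position: [0.3893, 0.1998, 0.2958]
tool_rot: [-0.609, -3.082, -0.0]
wrist_force: [0.2, -0.8, -3.4]
opening: 0.0146
yaw 157.6422806995784
[-0.23374384 -0.02533919  0.09079415]
```

View pics/w25.png

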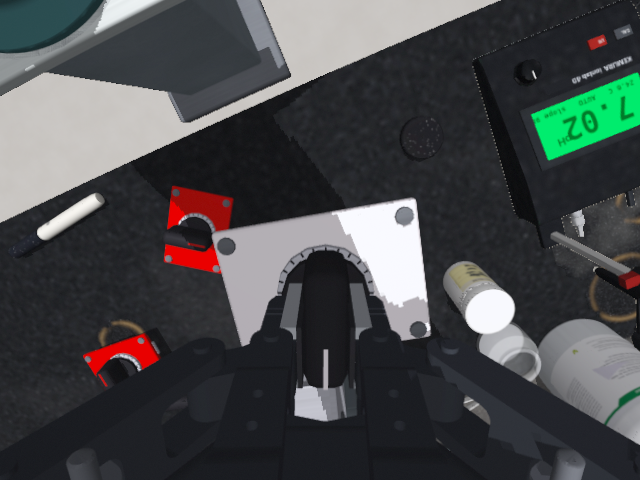

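```bash
python3 -m handwheel '-0.04 -0.005 0 0;-0.08 -0.01 0 0;-0.12 -0.015 0 0;-0.16 -0.02 0 0;-0.2 -0.025 0 0;-0.234 -0.0253 0 0;-0.234 -0.0253 0.02 0;-0.234 -0.0253 0.05 0;-0.234 -0.0253 0.053 0;-0.234 -0.0253 0.053 0;-0.234 -0.0253 0.053 0'
python3 - <<'E'
from h import *
o=get_obs();R=Ro.from_rotvec(o['tool_rot']).as_matrix();print('yaw',np.degrees(np.arctan2(R[1,0],R[0,0])))
print(totool([.5958,.0875,.205]))
cv2.imwrite('pics/w26.png',get_image('wrist'))
E
```

```text
clock: 48.72
position: [0.5964, 0.0875, 0.2441]
tool_rot: [0.609, 3.081, 0.0]
wrist_force: [0.2, 0.4, -3.2]
opening: 0.0149
yaw 157.6474600971053
[ 0.00059181 -0.00022524  0.03908996]
```

View pics/w26.png

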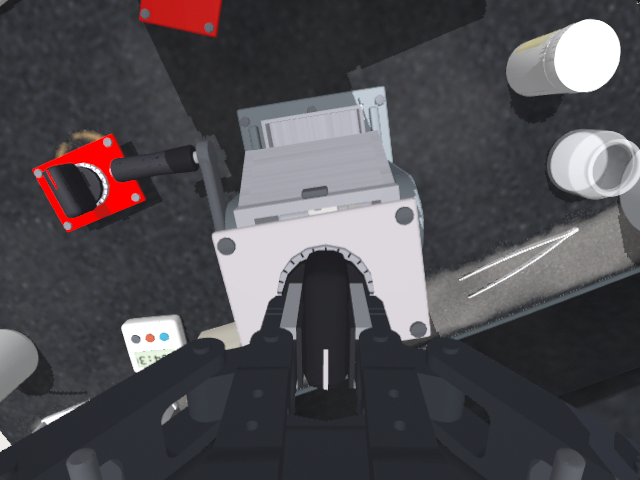

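```bash
python3 -m handwheel '0 0 0.005 0;0 0 0.01 0;0 0 0.015 0;0 0 0.02 0;0 0 0.022 0;0 0 0.022 0'
python3 -c "
from h import *
print(totool([.5958,.0875,.205]))"
```

```text
clock: 49.52
position: [0.5961, 0.0874, 0.2212]
tool_rot: [-0.609, -3.082, 0.0]
wrist_force: [0.4, 0.1, -3.3]
opening: 0.0147
[ 2.78270623e-04 -1.85393854e-05  1.62133768e-02]
```

```bash
python3 -m handwheel '0 0 0.004 0;0 0 0.008 0;0 0 0.011 0;0 0 0.013 0;0 0 0.014 0;0 0 0.014 0'
```

```text
clock: 50.28
position: [0.5959, 0.0874, 0.2069]
tool_rot: [-0.609, -3.081, 0.0]
wrist_force: [-1.4, 0.9, -4.6]
opening: 0.015
```

```bash
python3 -m handwheel '0 0 0.001 0;0 0 0.0015 0;0 0 0.0015 0'
```

```text
clock: 50.65
position: [0.5961, 0.0874, 0.2061]
tool_rot: [0.609, 3.082, -0.0]
wrist_force: [-3.6, -0.9, 4.1]
opening: 0.0148
```

```bash
python3 -m handwheel '0 0 0.0007 0;0 0 0.0014 0;0 0 0.0014 0;0 0 0.0014 0'
python3 - <<'E'
from h import *
print(get_obs()['wrist_force'])
im=get_image('wrist');cv2.imwrite('pics/w27.png',im[80:420,150:500])
im=get_image('side');cv2.imwrite('pics/s27.png',cv2.resize(im[170:280,280:390],None,fx=5,fy=5))
E
```

```text
clock: 51.15
position: [0.5967, 0.0873, 0.2058]
tool_rot: [0.609, 3.079, 0.0]
wrist_force: [-5.0, -1.3, 14.5]
opening: 0.0146
[-4.97561401 -1.27380133 14.46819536]
```

View pics/w27.png

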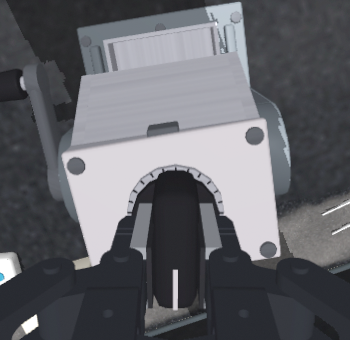

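View pics/s27.png

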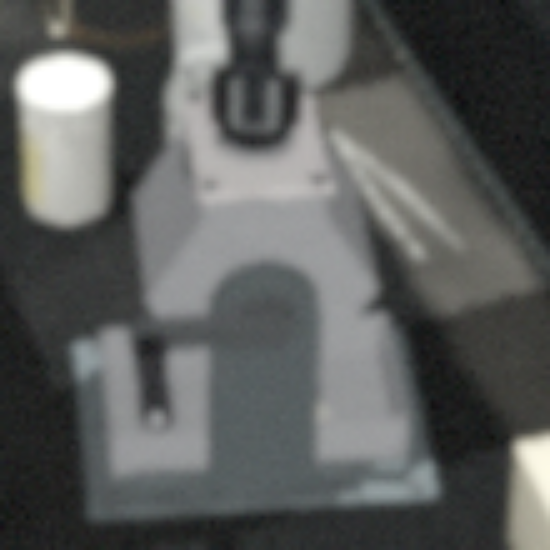

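```bash
python3 -m handwheel '0 0 0.0007 0;0 0 0.0014 0;0 0 0.0014 0'
```

```text
clock: 51.62
position: [0.5971, 0.0871, 0.2056]
tool_rot: [0.608, 3.077, 0.001]
wrist_force: [-6.4, -2.7, 28.0]
opening: 0.015
```

Flange and cradle line up with the pre-removal picture (screws and base corners within 2 px), so the door is home. I'll ease the pressure and start tightening clockwise.

```bash
python3 -m handwheel '0 0 -0.001 0;0 0 -0.002 0;0 0 -0.002 0'  - 80
python3 -m handwheel '0 0 0 5;0 0 0 10;0 0 0 15;0 0 0 20;0 0 0 25;0 0 0 30;0 0 0 30'
python3 -c "
from h import *
o=get_obs();print(o['ft_torque'],o['wrist_force'],o['joints'])"
```

```text
clock: 52.0
position: [0.5969, 0.0872, 0.2059]
tool_rot: [0.609, 3.079, 0.0]
wrist_force: [-0.6, -1.0, 9.6]
opening: 0.0146
clock: 52.88
position: [0.597, 0.0872, 0.206]
tool_rot: [1.387, 2.816, 0.001]
wrist_force: [-0.3, -2.0, 9.1]
opening: 0.0147
[-0.35227977  0.21804842  0.13814622] [-0.26110948 -2.02856204  9.10193548] [ 1.03006941e-02  4.04755927e-01  9.78789397e-02  1.26114778e+00
 -4.19003144e-04  9.25466528e-01]
```

```bash
python3 -m handwheel '0 0 0 6;0 0 0 12;0 0 0 18;0 0 0 24;0 0 0 30;0 0 0 36;0 0 0 42;0 0 0 48;0 0 0 54;0 0 0 54'
python3 -c "
from h import *
o=get_obs();print(o['ft_torque'],o['wrist_force'],o['joints'][5]);cv2.imwrite('pics/w28.png',get_image('wrist'))"
```

```text
clock: 54.12
position: [0.5972, 0.0872, 0.2059]
tool_rot: [2.515, 1.88, 0.003]
wrist_force: [-1.0, 0.0, 10.3]
opening: 0.0145
[-0.32623195  0.18832839  0.06985944] [-9.73114774e-01  1.62058501e-03  1.03055959e+01] 1.868188763458949
```

View pics/w28.png

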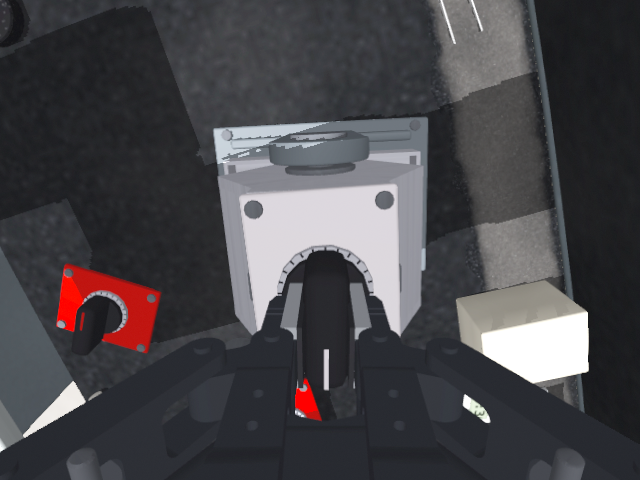

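```bash
python3 -m handwheel '0 0 0 5;0 0 0 10;0 0 0 15;0 0 0 15;0 0 0 15'
python3 -c "
from h import *
o=get_obs();print(o['ft_torque'],o['joints'][5])"
python3 -m handwheel '0 0 0 2.5;0 0 0 5;0 0 0 5;0 0 0 5'
python3 -c "
from h import *
o=get_obs();print(o['ft_torque'],o['joints'][5])"
python3 -m handwheel '0 0 0 2.5;0 0 0 5;0 0 0 5;0 0 0 5'
python3 -c "
from h import *
o=get_obs();print(o['ft_torque'],o['joints'][5])"
```

```text
clock: 54.8
position: [0.5971, 0.0872, 0.2059]
tool_rot: [2.738, 1.537, 0.004]
wrist_force: [1.2, -1.7, 9.0]
opening: 0.0149
[-0.36187538  0.1037587   0.07083368] 2.128487209539274
clock: 55.3
position: [0.5972, 0.0872, 0.206]
tool_rot: [2.802, 1.416, 0.004]
wrist_force: [1.3, -1.5, 9.0]
opening: 0.0148
[-0.38445058  0.07915091  0.09934454] 2.215754613425252
clock: 55.8
position: [0.5972, 0.0872, 0.206]
tool_rot: [2.861, 1.293, 0.004]
wrist_force: [0.7, -0.9, 9.1]
opening: 0.0144
[-0.37375343  0.05028445  0.08117026] 2.3030265081197223
```

```bash
cat > t.py <<'E'
from h import *
a=[]
for i in range(3):
    o=get_obs();a.append(o['ft_torque'][2]);get_image('wrist')
print(np.round(a,3),o['joints'][5].round(3),o['effort'][5].round(3),o['wrist_force'].round(1))
E
python3 t.py; python3 -m handwheel '0 0 0 2;0 0 0 4;0 0 0 4'|grep clock
python3 t.py; python3 -m handwheel '0 0 0 2;0 0 0 4;0 0 0 4'|grep clock
python3 t.py
```

```text
[0.081 0.144 0.089] 2.303 0.094 [ 0.5 -2.2  9.8]
clock: 56.32
[0.204 0.132 0.213] 2.373 0.193 [ 0.7 -0.8  9.6]
clock: 56.85
[0.217 0.219 0.23 ] 2.442 0.244 [ 0.3 -0.5 10.1]
```

Torque is climbing, so the ring is at its stop. Smaller steps now.

```bash
python3 -m handwheel '0 0 0 1.5;0 0 0 3;0 0 0 3'|grep clock
python3 t.py; python3 -m handwheel '0 0 0 1.5;0 0 0 3;0 0 0 3'|grep clock
python3 t.py
```

```text
clock: 57.38
[0.242 0.295 0.294] 2.495 0.294 [ 0.6 -1.4  9.4]
clock: 57.9
[0.262 0.245 0.278] 2.547 0.297 [ 1.6 -1.3  9.8]
```

```bash
python3 -m handwheel '0 0 0 1.5;0 0 0 3;0 0 0 3'|grep clock
python3 t.py
```

```text
clock: 58.42
[-0.006  0.039  0.027] 2.6 0.058 [-0.1 -0.1 10.8]
```

The torque collapsed from 0.29 to 0.02 N m, which is the first click. I'll add 4° for margin over 0.5 slip, far from the second click, then release.

```bash
python3 -m handwheel '0 0 0 2;0 0 0 4;0 0 0 4'|grep clock
python3 t.py
python3 -m handwheel '0 0 -0.0005 0;0 0 -0.001 0;0 0 -0.001 0'
python3 -m handwheel '0 0 0 0;0 0 0 0;0 0 0 0;0 0 0 0' 0.045
python3 -m handwheel '0 0 -0.03 0;0 0 -0.08 0;0 0 -0.13 0;0 0 -0.16 0;0 0 -0.16 0'
python3 - <<'E'
from h import *
m=camera_model('wrist');np.savez('m30.npz',**m);im=get_image('wrist');cv2.imwrite('pics/w30.png',im)
im=get_image('side');cv2.imwrite('pics/s30.png',cv2.resize(im[170:390,230:450],None,fx=2.7,fy=2.7))
im=get_image('scene');cv2.imwrite('pics/sc30.png',cv2.resize(im[170:330,200:400],None,fx=4,fy=3.7,interpolation=cv2.INTER_CUBIC))
E
```

```text
clock: 58.95
[-0.07  -0.093 -0.095] 2.67 -0.097 [-0.1 -1.1 10.2]
clock: 59.48
position: [0.5966, 0.0875, 0.2061]
tool_rot: [-3.051, -0.75, -0.002]
wrist_force: [4.0, 2.7, 2.6]
opening: 0.0145
clock: 59.98
position: [0.596, 0.0874, 0.2059]
tool_rot: [-3.051, -0.75, 0.0]
wrist_force: [-0.4, -0.0, 0.6]
opening: 0.0449
clock: 60.6
position: [0.5967, 0.0874, 0.3678]
tool_rot: [3.05, 0.75, 0.005]
wrist_force: [0.2, -0.5, -1.1]
opening: 0.0451
```

View pics/w30.png

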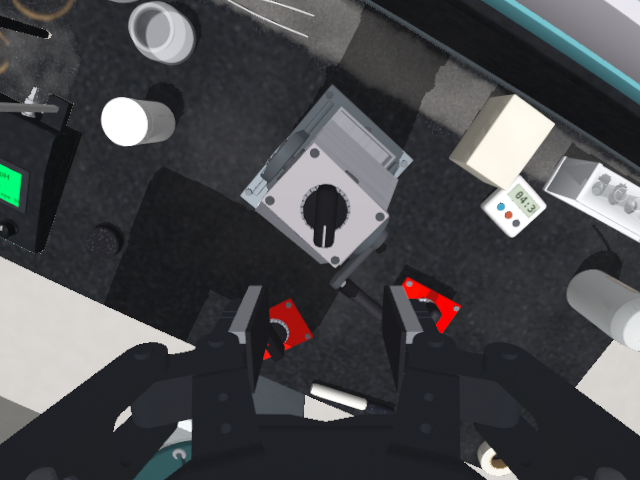

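View pics/s30.png

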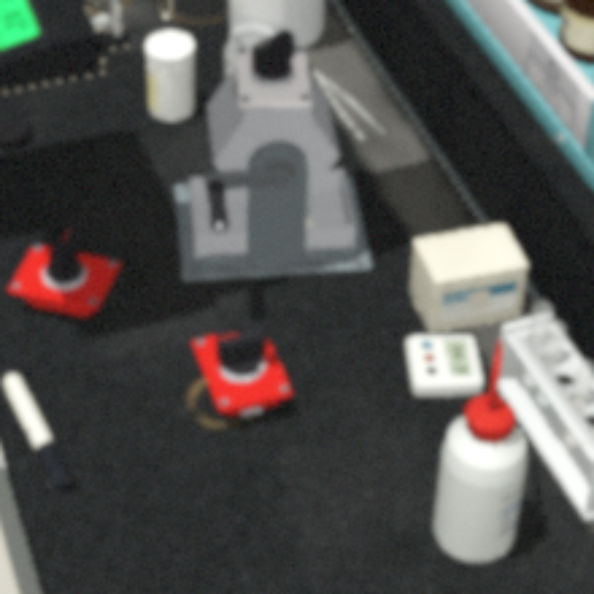

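View pics/sc30.png

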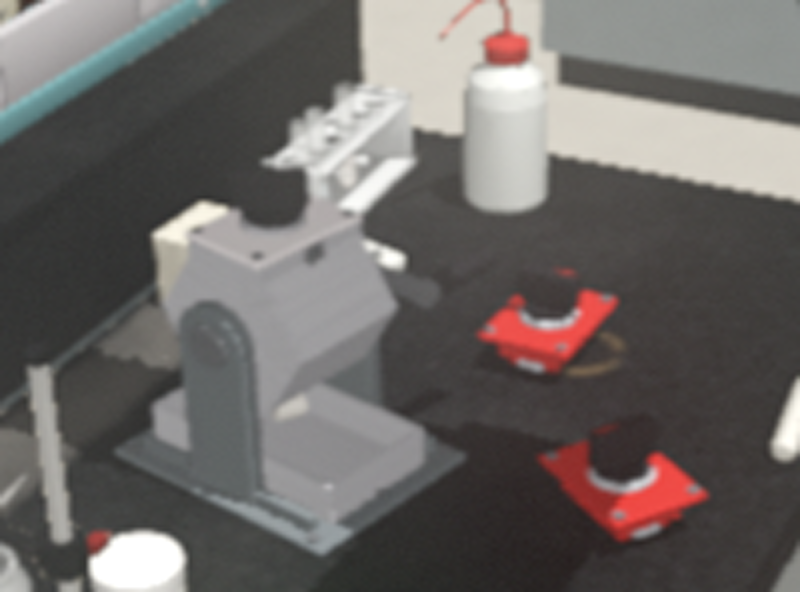

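Door sits on the port with its knob at (325,215). One measured check of flange position, size and knob angle.

```bash
python3 - <<'E'
from h import *
m=dict(np.load('m30.npz'));im=cv2.imread('pics/w30.png')
cv2.imwrite('pics/c30.png',cv2.resize(im[120:280,240:400],None,fx=3.75,fy=3.75,interpolation=cv2.INTER_CUBIC))
h=cv2.cvtColor(im,cv2.COLOR_BGR2HSV)
S=[(314.5,153),(270,201),(335,260.5),(380,217)]
m2=dict(np.load('m2.npz'));S2=[(276,180),(277,243),(368,243),(370,179)]
for n,mm,L in (('now',m,S),('before',m2,S2)):
    C=np.array([onz(mm,*p,.19) for p in L]);print(n,C.mean(0),[round(float(np.linalg.norm(C[i]-C[(i+1)%4])),4) for i in range(4)])
a=onz(m,324,250-4,.231);b=onz(m,326,186,.231);d=a-b;print('knob ang',np.degrees(np.arctan2(d[1],d[0])))
E
```

```text
now [0.59588218 0.08692253 0.19      ] [0.0544, 0.076, 0.0543, 0.0765]
before [0.59649741 0.08682955 0.19      ] [0.0534, 0.0769, 0.0542, 0.0759]
knob ang -154.28130492006855
```

View pics/c30.png

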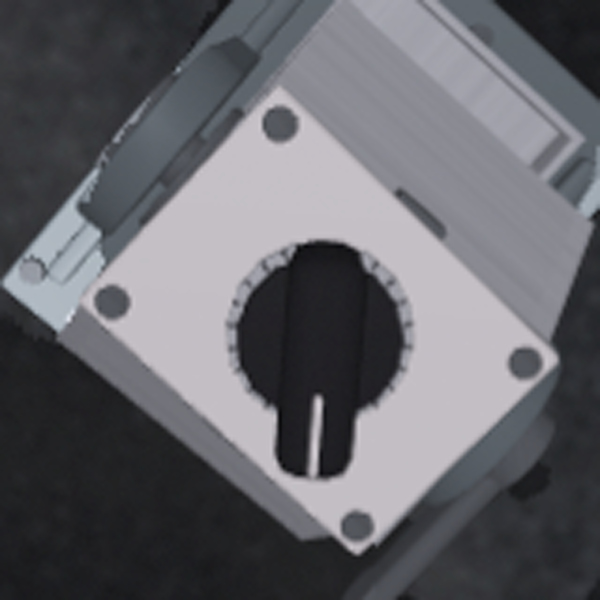

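```bash
python3 -c "
from station import *
print(get_obs()['clock']);print(finish_job())"
```

```text
60.75
the job is handed in; nothing more can be done
None
```

I finished the charge change and handed the job in at 60.75 s; no verdict is reported.

- **Old charge:** I pulled off the white door, ignored the two red look-alikes, and cranked the barrel to about 180° with some rocking. The barrel then looked empty through the port. In the pan I could only see part of the old charge, under the barrel, so I did not count the old cylinders there.
- **Fresh charge:** There were three fresh cylinders on the bench, and all three went in. After the last drop two showed through the port; the third seemed to lie beneath one of them. None was left on the bench.
- **Door and knob:** I pressed the door home to 28 N. It sits within about 1 mm, sideways, of where it was before removal. Its height matched the home position at the press, to about 1 mm.
- **Click:** The knob torque rose to 0.29 N m and then collapsed, which was the first click. I turned about 4° more for margin. The knob has turned about 2.46 rad in total, which puts the slip at roughly 0.65 to 0.9 rad. That figure is worked out, not read directly.
- **End state:** The arm is clear of everything, and the last pictures show the timer, wash bottle and tub in place. No check failed, but setting the door on the bench earlier briefly pressed with 48 N at the wrist through the held door. The limits are 120 N at the wrist and 40 N on the arm or gripper body.

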